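Empty the bead scoops into the stringing bowl, hang them up and book the batch

TASK

Empty every bead scoop on the bench (each holds a few beads, or none) into the white bowl, bringing the scoop's lip down close above the bowl before you tip it so that no bead is dropped from high up or jumps out, and hang every empty scoop by the eye in its handle on a slanted peg of the hook rail. When all the beads are in the bowl and all the scoops hang, book the batch by pressing the counter's plunger right down to its stop, then let it spring back up. Leave the bowl standing upright, and do not push the spools and the tin about.

Things in the scene. Friction and masses are not known exactly. Their poses are not given: they have to be found in the camera images.
- scoop1: metal bead scoop, 200 mm long, 0.12 kg. Origin under the pan's centre; lip to -x, handle to +x. Pan: x -45 to 40 mm, 62 wide; side walls 36 high, 3 thick, back 38. Floor 3 mm thick, flat from x -10 to 40, then a ramp rising to the 19 mm high lip at x -45: beads stay in when level, all roll out at 55 to 65 degrees nose-down
- scoop1_eye (a point): centre of the square eye of scoop1, at (135, 0, 34) mm in its frame. Flat pale wooden handle, 22 mm wide (y), 12 thick, centred 34 mm above the underside; grip it across its width at x 55 to 105 mm. Its end, x 115 to 155, is 42 mm wide with a 24 mm square hole through along the scoop's z
- scoop2: metal bead scoop, 200 mm long, 0.12 kg. Origin under the pan's centre; lip to -x, handle to +x. Pan: x -45 to 40 mm, 62 wide; side walls 36 high, 3 thick, back 38. Floor 3 mm thick, flat from x -10 to 40, then a ramp rising to the 19 mm high lip at x -45: beads stay in when level, all roll out at 55 to 65 degrees nose-down
- scoop2_eye (a point): centre of the square eye of scoop2, at (135, 0, 34) mm in its frame. Flat pale wooden handle, 22 mm wide (y), 12 thick, centred 34 mm above the underside; grip it across its width at x 55 to 105 mm. Its end, x 115 to 155, is 42 mm wide with a 24 mm square hole through along the scoop's z
- scoop3: metal bead scoop, 200 mm long, 0.12 kg. Origin under the pan's centre; lip to -x, handle to +x. Pan: x -45 to 40 mm, 62 wide; side walls 36 high, 3 thick, back 38. Floor 3 mm thick, flat from x -10 to 40, then a ramp rising to the 19 mm high lip at x -45: beads stay in when level, all roll out at 55 to 65 degrees nose-down
- scoop3_eye (a point): centre of the square eye of scoop3, at (135, 0, 34) mm in its frame. Flat pale wooden handle, 22 mm wide (y), 12 thick, centred 34 mm above the underside; grip it across its width at x 55 to 105 mm. Its end, x 115 to 155, is 42 mm wide with a 24 mm square hole through along the scoop's z
- bead11: origin = centre of a round polished stone bead, 22 mm in diameter, 15 g, that starts in the pan of scoop1; may be absent
- bead12: origin = centre of a round polished stone bead, 22 mm in diameter, 15 g, that starts in the pan of scoop1; may be absent
- bead13: origin = centre of a round polished stone bead, 22 mm in diameter, 15 g, that starts in the pan of scoop1; may be absent
- bead21: origin = centre of a round polished stone bead, 22 mm in diameter, 15 g, that starts in the pan of scoop2; may be absent
- bead22: origin = centre of a round polished stone bead, 22 mm in diameter, 15 g, that starts in the pan of scoop2; may be absent
- bead23: origin = centre of a round polished stone bead, 22 mm in diameter, 15 g, that starts in the pan of scoop2; may be absent
- bead31: origin = centre of a round polished stone bead, 22 mm in diameter, 15 g, that starts in the pan of scoop3; may be absent
- bead32: origin = centre of a round polished stone bead, 22 mm in diameter, 15 g, that starts in the pan of scoop3; may be absent
- bead33: origin = centre of a round polished stone bead, 22 mm in diameter, 15 g, that starts in the pan of scoop3; may be absent
- bowl: loose round white ceramic bowl, 170 mm across the mouth, 55 mm high, 5 mm wall, 0.6 kg. Origin under its centre, z up
- peg1: steel peg, 8 mm thick, round end; one of three, 115 mm apart, on the front of a fixed wooden hook rail (bar 24 mm square, 400 long, centred 200 mm above the table, a post at each end, open below). Origin at its root, 2 mm inside the bar's face; z runs along the peg, 69 mm to the free end, 45 degrees above level, leaning out over the bench; y is level, along the rail
- peg2: steel peg, 8 mm thick, round end; one of three, 115 mm apart, on the front of a fixed wooden hook rail (bar 24 mm square, 400 long, centred 200 mm above the table, a post at each end, open below). Origin at its root, 2 mm inside the bar's face; z runs along the peg, 69 mm to the free end, 45 degrees above level, leaning out over the bench; y is level, along the rail
- peg3: steel peg, 8 mm thick, round end; one of three, 115 mm apart, on the front of a fixed wooden hook rail (bar 24 mm square, 400 long, centred 200 mm above the table, a post at each end, open below). Origin at its root, 2 mm inside the bar's face; z runs along the peg, 69 mm to the free end, 45 degrees above level, leaning out over the bench; y is level, along the rail
- plunger_top (a point): centre of the top of the counter's plunger head: a flat black disc 38 mm in diameter, 93 mm above the table when up, standing on a grey box counter 110 x 80 x 50 mm; moves with the plunger
- plunger (a joint): spring plunger of the batch counter: 0 up, 0.014 m fully down at its stop; straight down, needs about 3 N to start and 9 N at the stop; springs back when let go
- spool1: bystander: white thread spool, cylinder 44 mm across, 45 mm high, loose, standing. Origin under its centre
- spool2: bystander: dark wooden spool, cylinder 44 mm across, 45 mm high, loose, standing. Origin under its centre
- tin: bystander: steel tin, 64 mm across, 70 mm high, loose, standing. Origin under its centre

How it is judged:
By the outcome, as a careful person would: the job done as asked, in the order asked, and still so for the second after the job is handed in, with the robot touching nothing.
Of bead11, bead12, bead13, bead21, bead22, bead23, bead31, bead32, bead33 only 4 to 9 are there at a start; the rules pass over those that are not, and their reading is None.
At some moment in a run one of bowl, scoop1, scoop2, scoop3 may be knocked a few centimetres aside while the robot is not near it.
It also fails if it takes over 192 s, if anything falls off the work surface, if the arm or the gripper's body presses on something with over 40 N, if the wrist force passes 120 N, or if a joint passes its speed limit or range.

ROBOT

A 6-joint arm with a two-finger parallel gripper is mounted at the origin on the work surface. World frame = base frame: x ahead of the robot, y to its left, z up, the work surface at z = 0. Lengths are in m, angles in rad, forces in N, time in s.
With the tool pointing down it reaches from about 0.325 to 0.85 m from the base axis. Payload 15.5 kg.
Tool frame: the origin (TCP) lies at the very end of the fingers, on their centre line; the grasp point (between the pads) lies 19 mm behind it; z points along the fingers, x is the direction in which the jaws open and shut, and the axes are right-handed (so a half turn about z gives the same grasp; the last joint's range is limited). The gripper opens to 91 mm and grips with 3 to 60 N. Pads are 32 mm wide; open, the fingers measure 118 mm over their backs; the gripper's body (76 mm by 178 mm) begins 60 mm behind the grasp point.
Start: joints at [1.214, 0.494, 1.345, -0, 1.302, -0.096], TCP at [0.162, 0.604, 0.214] pointing down, gripper open.
Joint ranges: [-2.91, 2.91], [-0.82, 2.16], [0.22, 2.67], [-1.22, 4.37], [0.12, 2.79], [-3.08, 3.08]. Speed limits (rad/s): [1.89, 1.89, 2.57, 3.01, 3.01, 3.01].

INTERFACE

Orientations are given as a rotation vector (axis times angle).
In Python, from workcell import * gives the robot as it stands. The module is installed in compiled form; this text tells all that it offers.
- The arm moves only by the tool send_rows, never from a script. Its argument "targets" is a list of rows, each an object of numbers: "tx", "ty", "tz": the shift along the tool's x, y, z in m; "rx", "ry", "rz": the turn, a rotation vector about the tool's x, y, z in rad; "gripper": the finger opening in m, from 0 to 0.0912. A call has 1 to 20 rows; each row is the pose to reach, as a shift and turn from the pose commanded when the call began, along the tool's axes at that moment; what a row does not reach only later rows make up. A row lasts 1/8 s, in which the tool goes at most 62.5 mm and 10.7 degrees, less where a joint would pass 70% of its speed; a pose out of reach is approached as far as the arm can. A call with a gripper value outside its range is refused whole. The fingers move at their own pace and stop on an object; "grip_force" is the grip in N (left out, the last holds). Time passes only in rows, so rows that repeat a pose let the fingers close. It gives the time, the measured TCP pose, the force and the opening at its end, in the units of the state.
- state(): the state, without advancing time (a new reading comes with each control period).
- capture(name): name is "side" or "top" or "wrist"; returns a dict with "color" (420x560x3 uint8, red, green, blue), "K" (3x3 intrinsics, pixels), "rvec" (rotation vector, rad) and "tvec" (3), from world to camera coordinates, as OpenCV has them; the wrist camera has in their place "mount" (4x4, takes a point from camera to tool coordinates, whose origin is the TCP and whose axes are the tool frame's). Camera axes: x right, y down, z forward; pixel columns grow to the right and rows downward; lengths in m; the calibration is good to about 2 mm. A picture is of the moment at which its call begins: read the wrist's pose just before it. There is no depth.
- hand_in(): hands the job in, once; it reports no verdict.
The state is a dict: "t": time; "q": joint angles; "dq": joint speeds; "effort": joint torques, N m; "position": TCP position; "ee_rot": TCP orientation; "ft_force": force on the tool from outside, world axes, zero at the start; "moment": the same for the moment, N m; "finger_gap": finger opening in m.
Only numpy, scipy, OpenCV 4.12 (cv2) and the standard library are available. Lean on these libraries where they do the work, as an engineer would, in place of code of your own. Each camera call takes 0.05 s, during which the arm holds its last target. There are 200 camera calls.

## Working session

There is one attempt and no reset: what is moved stays moved. The work goes in short steps, Python scripts to look and compute and a tool call to move; the robot and the scene stay as the last step left them, time stands still between calls to the robot, and variables do not carry over. Pictures are saved under pics/ and viewed, about 12 in all and at most 16, crops included, and the job is handed in when it is done.

Besides the shell and the picture viewer there is one more tool, called after ">>>" by a JSON object that holds its "op" and its "data", one argument or row to a line. send_rows: Moves the arm, as the interface text tells. Its arguments: {"type":"object","properties":{"targets":{"type":"array"},"grip_force":{"type":"number"}},"required":["targets"]}

```bash
mkdir -p pics
cat > h.py <<'E'
from workcell import *
import numpy as np, cv2
from scipy.spatial.transform import Rotation as R
def cam(name):
    s=state(); c=capture(name)
    if name=='wrist':
        T=np.eye(4);T[:3,:3]=R.from_rotvec(s['ee_rot']).as_matrix();T[:3,3]=s['position']
        M=T@np.array(c['mount']); c['Rw']=M[:3,:3]; c['o']=M[:3,3]
    else:
        Rc=R.from_rotvec(np.ravel(c['rvec'])).as_matrix(); c['Rw']=Rc.T; c['o']=-Rc.T@np.ravel(c['tvec'])
    return c
def ray(c,u,v):
    d=c['Rw']@np.linalg.inv(c['K'])@np.array([u,v,1.]); return d/np.linalg.norm(d)
def onz(c,u,v,z):
    d=ray(c,u,v); return c['o']+d*(z-c['o'][2])/d[2]
def proj(c,p):
    x=np.array(c['K'])@(c['Rw'].T@(np.array(p)-c['o'])); return x[:2]/x[2]
def save(c,n,box=None,s=1):
    im=c['color'][:,:,::-1]
    if box: im=im[box[1]:box[3],box[0]:box[2]]
    cv2.imwrite('pics/'+n,cv2.resize(im,None,fx=s,fy=s,interpolation=cv2.INTER_CUBIC))
def two(c1,p1,c2,p2):
    d1,d2=ray(c1,*p1),ray(c2,*p2)
    A=np.stack([d1,-d2],1); t=np.linalg.lstsq(A,c2['o']-c1['o'],rcond=None)[0]
    a=c1['o']+d1*t[0];b=c2['o']+d2*t[1]; return (a+b)/2,np.linalg.norm(a-b)
E
python3 - <<'E'
from h import *
import pickle
print(state())
for n in('side','top'):
    c=cam(n);save(c,n+'0.png',s=1.42);pickle.dump(c,open(n+'0.pkl','wb'));print(n,c['o'],c['K'],c['Rw'])
c=cam('wrist');print(c['mount'])
E
```

```text
{'t': 0.0, 'q': array([ 1.21349133e+00,  4.94202815e-01,  1.34611083e+00, -7.85679644e-06,
        1.30252400e+00, -9.55237378e-02]), 'dq': array([ 7.04246181e-04, -1.22874934e-05,  1.70304377e-04,  1.33565792e-03,
        4.97090580e-04,  3.15444544e-04]), 'effort': array([ 7.58871429e-04, -8.78823853e+01, -3.81858695e+01,  7.09838653e-02,
        5.31646900e-02, -1.56452111e-04]), 'position': array([0.16163162, 0.60334616, 0.21333295]), 'ee_rot': array([ 2.49184445e+00,  1.91209952e+00, -1.65130446e-03]), 'ft_force': array([ 0.26750948,  0.20759324, -0.89122636]), 'moment': array([-0.00826755, -0.00545416,  0.0309955 ]), 'finger_gap': 0.09112075259806578}
side [ 0.42783575 -0.82648551  0.98223651] [[477.29640973   0.         282.41553035]
 [  0.         477.29640973 206.86659003]
 [  0.           0.           1.        ]] [[ 0.99671951 -0.05310812  0.06107162]
 [-0.0807345  -0.70530564  0.70429106]
 [ 0.00567058 -0.70691122 -0.70727955]]
top [0.25961713 0.00926969 1.17640115] [[411.97089847   0.         279.61711336]
 [  0.         411.97089847 209.91470448]
 [  0.           0.           1.        ]] [[ 0.07109971 -0.97019624  0.23165509]
 [-0.99746604 -0.06856932  0.01896718]
 [-0.00251746 -0.23241664 -0.97261306]]
[[ 9.99999520e-01  1.86327014e-04 -9.62184757e-04 -3.99185588e-04]
 [ 5.41867580e-05  9.69748052e-01  2.44107994e-01 -6.98003830e-02]
 [ 9.78560707e-04 -2.44107929e-01  9.69747576e-01 -1.72180044e-01]
 [ 0.00000000e+00  0.00000000e+00  0.00000000e+00  1.00000000e+00]]
```

View pics/side0.png

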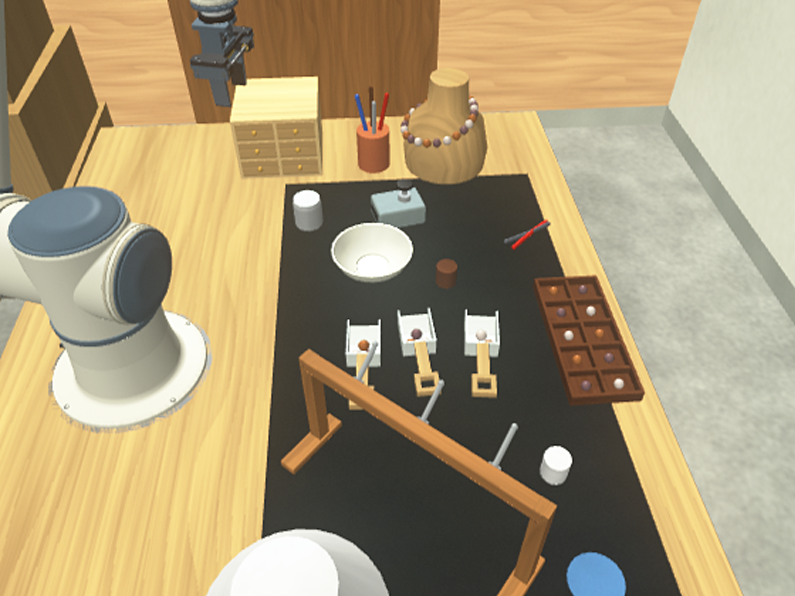

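View pics/top0.png

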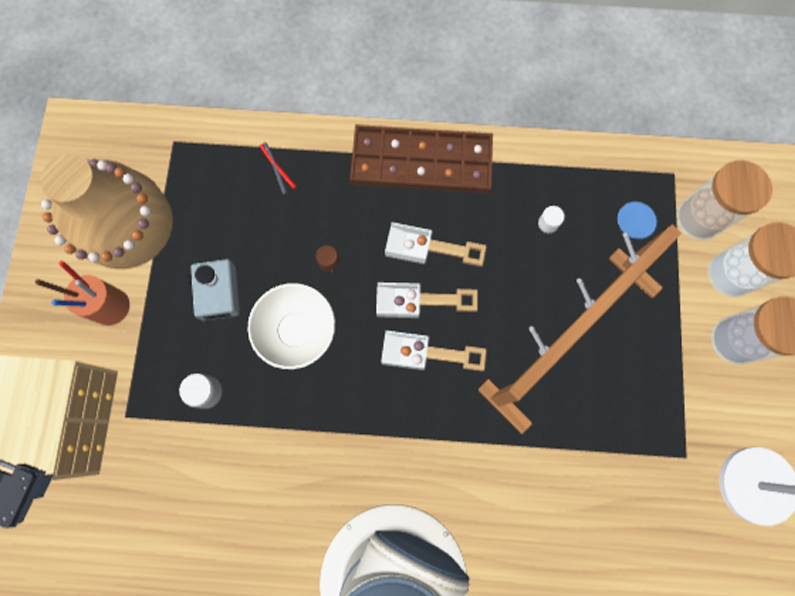

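The top view shows three scoops (eyes at about (475,253), (466,300) and (474,358)) with their lips toward the bowl, which is centred at (291,326). Scoop bead counts are 2, 3 and 3. The counter is at (212,288), and the rail runs diagonally with its pegs pointing up-left. Next I'll measure positions.

Run:
```python
from h import *
import pickle
S=pickle.load(open('side0.pkl','rb'));T=pickle.load(open('top0.pkl','rb'))
np.set_printoptions(precision=4,suppress=True)
hsv=cv2.cvtColor(T['color'],cv2.COLOR_RGB2HSV)
# handles: pale wood within mat region
m=cv2.inRange(hsv,(12,60,120),(30,200,255)); m[:, :280]=0; m[:150]=0; m[265:]=0; m[:,345:]=0
n,l,st,ce=cv2.connectedComponentsWithStats(m)
for i in range(1,n):
    if st[i,4]<100: continue
    cs,h=cv2.findContours((l==i).astype('uint8'),cv2.RETR_CCOMP,cv2.CHAIN_APPROX_NONE)
    pts=np.argwhere(l==i)[:,::-1]
    w=np.array([onz(T,u,v,0.04)[:2] for u,v in pts]); c=w.mean(0)
    # handle part axis
    holes=[x for x,hh in zip(cs,h[0]) if hh[3]>=0 and cv2.contourArea(x)>15]
    e=None
    for x in holes:
        M=cv2.moments(x);e=onz(T,M['m10']/M['m00'],M['m01']/M['m00'],0.038)[:2]
    y=w[:,1]; nar=w[(y>y.max()-0.06)]
    print('handle',st[i],'cent',c,'eye',e,'yrange',y.min(),y.max(),'narrow',nar.mean(0))
    if e is not None: d=nar.mean(0)-e;print('  dir to lip deg',np.degrees(np.arctan2(d[1],d[0])),np.linalg.norm(d))
# bowl & white
m=cv2.inRange(hsv,(0,0,170),(180,60,255)); m[:,:90]=0
n,l,st,ce=cv2.connectedComponentsWithStats(m)
for i in range(1,n):
    if st[i,4]>100 and 90<ce[i][0]<420 and 100<ce[i][1]<310: print('white',st[i],ce[i])
k=1/1.42
pk={'p1':((541,352),(360,376)),'r1':None}
# peg tips / roots top vs side (view px)
tips=[((627,236),(514,428)),((579,281),(440,384)),((532,329),(374,346))]
for a,b in tips: print('tip',*two(T,np.array(a)*k,S,np.array(b)*k))
for a,b in [((632,262),(495,466)),((591,305),(425,420)),((545,352),(357,379))]: print('root',*two(T,np.array(a)*k,S,np.array(b)*k))
print('plunger',*two(T,np.array((206,274))*k,S,np.array((405,184))*k), onz(T,206*k,274*k,.093))
print('bowl',onz(T,291*k,325.5*k,.055), 'spool2',onz(T,326*k,257*k,.045),'tin',onz(T,197*k,389*k,.07),'spool1',onz(T,553*k,216*k,.045))
```

```text
handle [302 169  40  18 373] cent [ 0.6395 -0.0863] eye [ 0.6356 -0.1177] yrange -0.13858212245601104 -0.02527024747876605 narrow [ 0.6435 -0.0552]
  dir to lip deg 82.80391328088064 0.06298615191052111
handle [296 203  40  16 371] cent [ 0.5357 -0.0737] eye [ 0.5374 -0.1072] yrange -0.1261339222440599 -0.014204781194817682 narrow [ 0.5344 -0.0431]
  dir to lip deg 92.64849013348115 0.06416506162663087
handle [300 244  42  17 407] cent [ 0.4232 -0.0946] eye [ 0.4214 -0.1266] yrange -0.1468423417895297 -0.033037257591563715 narrow [ 0.425  -0.0628]
  dir to lip deg 86.73794612848465 0.06387221933115768
white [379 145  18  18 229] [387.7511 153.3188]
white [271 157  33  28 637] [286.4772 170.3642]
white [135 183  28  39 732] [149.2951 204.8675]
white [265 199  31  23 582] [279.2526 209.9381]
white [ 174  200   62   60 2750] [205.3636 228.5087]
white [269 233  33  27 633] [283.9826 245.9273]
white [126 263  22  23 400] [136.9325 274.155 ]
tip [ 0.6151 -0.3486  0.248 ] 0.00143368478266118
tip [ 0.5307 -0.2693  0.2456] 0.0010572719343501312
tip [ 0.4451 -0.1939  0.2444] 0.001204381753443944
root [ 0.5884 -0.3744  0.2011] 0.00639694699922112
root [ 0.5047 -0.3007  0.2074] 0.0060813051083259215
root [ 0.4167 -0.2237  0.2085] 0.0022832762941869507
plunger [0.5403 0.401  0.0924] 0.0017610921234692762 [0.5393 0.4006 0.093 ]
bowl [0.4573 0.2335 0.055 ] spool2 [0.6042 0.1808 0.045 ] tin [0.3217 0.3928 0.07  ] spool1 [ 0.7248 -0.2762  0.045 ]
```

```bash
python3 - <<'E'
from h import *
import pickle
S=pickle.load(open('side0.pkl','rb'));T=pickle.load(open('top0.pkl','rb'))
a=cv2.resize(T['color'][150:290,330:490,::-1],None,fx=4.0,fy=4.0,interpolation=cv2.INTER_CUBIC)
b=cv2.resize(S['color'][225:385,190:400,::-1],None,fx=3.8,fy=3.8,interpolation=cv2.INTER_CUBIC)[:600]
cv2.imwrite('pics/ta.png',a);cv2.imwrite('pics/sa.png',b)
E
cat > plan.py <<'E'
from h import *
def pose(g,h,phi):   # grasp point, lip heading deg, nose-down tilt deg
    h=np.radians(h); B=np.array([[np.sin(h),-np.cos(h),0],[-np.cos(h),-np.sin(h),0],[0,0,-1]]).T
    M=B@R.from_rotvec([-np.radians(phi),0,0]).as_matrix()
    return np.array(g)+0.019*M[:,2],M
def rel(T0,T1):
    d=T0[1].T@(T1[0]-T0[0]); r=R.from_matrix(T0[1].T@T1[1]).as_rotvec()
    return np.round(np.r_[d,r],4)
def cur():
    s=state(); return s['position'],R.from_rotvec(s['ee_rot']).as_matrix()
def chain(poses,T0=None):
    T0=T0 or cur()
    for P in poses: print(dict(zip(['tx','ty','tz','rx','ry','rz'],rel(T0,P).tolist())))
E
python3 -c "
from plan import *
chain([pose((.424,-.062,.2),87,0)])
print(cur()[1])"
```

```text
{'tx': -0.5748, 'ty': 0.4256, 'tz': 0.033, 'rx': 0.0005, 'ry': 0.0009, 'rz': 1.3613}
[[ 2.58829338e-01  9.65923009e-01 -3.39729945e-04]
 [ 9.65922618e-01 -2.58829541e-01 -8.75024849e-04]
 [-9.33138780e-04 -1.01670736e-04 -9.99999559e-01]]
```

View pics/ta.png

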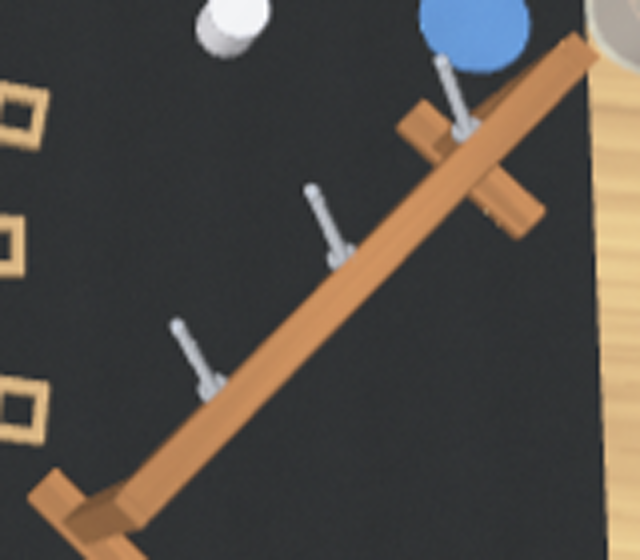

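The crop shows the three pegs clearly, with tips at (175,325), (311,190) and (440,60), which agrees with the two-view tips. I'll go above scoop3.

>>> {"op": "send_rows", "data": {
  "targets": [
    {"tx": -0.575,"ty": 0.426,"tz": 0.033,"rz": 1.361,"gripper": 0.06},
    {"tx": -0.575,"ty": 0.426,"tz": 0.033,"rz": 1.361,"gripper": 0.06},
    {"tx": -0.575,"ty": 0.426,"tz": 0.033,"rz": 1.361,"gripper": 0.06},
    {"tx": -0.575,"ty": 0.426,"tz": 0.033,"rz": 1.361,"gripper": 0.06},
    {"tx": -0.575,"ty": 0.426,"tz": 0.033,"rz": 1.361,"gripper": 0.06},
    {"tx": -0.575,"ty": 0.426,"tz": 0.033,"rz": 1.361,"gripper": 0.06},
    {"tx": -0.575,"ty": 0.426,"tz": 0.033,"rz": 1.361,"gripper": 0.06},
    {"tx": -0.575,"ty": 0.426,"tz": 0.033,"rz": 1.361,"gripper": 0.06},
    {"tx": -0.575,"ty": 0.426,"tz": 0.033,"rz": 1.361,"gripper": 0.06},
    {"tx": -0.575,"ty": 0.426,"tz": 0.033,"rz": 1.361,"gripper": 0.06},
    {"tx": -0.575,"ty": 0.426,"tz": 0.033,"rz": 1.361,"gripper": 0.06},
    {"tx": -0.575,"ty": 0.426,"tz": 0.033,"rz": 1.361,"gripper": 0.06},
    {"tx": -0.575,"ty": 0.426,"tz": 0.033,"rz": 1.361,"gripper": 0.06},
    {"tx": -0.575,"ty": 0.426,"tz": 0.033,"rz": 1.361,"gripper": 0.06},
    {"tx": -0.575,"ty": 0.426,"tz": 0.033,"rz": 1.361,"gripper": 0.06},
    {"tx": -0.575,"ty": 0.426,"tz": 0.033,"rz": 1.361,"gripper": 0.06}
  ]
}}

```text
schema error: expected keys tx, ty, tz, rx, ry, rz, gripper
```

```bash
cat > look.py <<'E'
from plan import *
import sys
c=cam('wrist');s=state();np.set_printoptions(precision=4,suppress=True)
print(s['t'],s['position'],s['q'],s['finger_gap'])
save(c,sys.argv[1])
hsv=cv2.cvtColor(c['color'],cv2.COLOR_RGB2HSV)
m=cv2.inRange(hsv,(12,50,110),(30,200,255))
n,l,st,ce=cv2.connectedComponentsWithStats(m)
for i in range(1,n):
    if st[i,4]<1200: continue
    cs,h=cv2.findContours((l==i).astype('uint8'),cv2.RETR_CCOMP,cv2.CHAIN_APPROX_NONE)
    pts=np.argwhere(l==i)[:,::-1]; w=np.array([onz(c,u,v,.04)[:2] for u,v in pts[::5]])
    eye=None
    for x,hh in zip(cs,h[0]):
        if hh[3]>=0 and cv2.contourArea(x)>200:
            M=cv2.moments(x);eye=onz(c,M['m10']/M['m00'],M['m01']/M['m00'],.037)[:2]
    print('blob',st[i],w.min(0),w.max(0),w.mean(0),'eye',eye)
    if eye is None: continue
    d=w.mean(0)-eye; d/=np.linalg.norm(d)
    a=(w-eye)@d; k=(a>.03)&(a<.088); b=w[k].mean(0)-eye; hd=np.degrees(np.arctan2(b[1],b[0]))
    u=b/np.linalg.norm(b); print('  heading',hd,'grip@x=75',eye+u*.06,'amin/max',a.min(),a.max(),'width',np.ptp((w[k]-eye)@np.array([-u[1],u[0]])))
E
python3 look.py w1.png
```

```text
0.2 [0.1617 0.6035 0.2136] [ 1.2135  0.494   1.3459  0.      1.3025 -0.0955] 0.0913175921978652
blob [     0      0    521    266 121469] [-0.1087  0.2532] [0.2894 0.8654] [0.0776 0.5807] eye [0.163  0.8004]
  heading -140.8931663869322 grip@x=75 [0.1165 0.7625] amin/max -0.1025651515788756 0.5211988856383368 width 0.27863533585459405
blob [ 272  295  108   28 2632] [0.277  0.5562] [0.3473 0.6794] [0.3122 0.6161] eye None
```

>>> {"op": "send_rows", "data": {
  "targets": [
    {"tx": -0.575,"ty": 0.426,"tz": 0.033,"rx": 0,"ry": 0,"rz": 1.361,"gripper": 0.06},
    {"tx": -0.575,"ty": 0.426,"tz": 0.033,"rx": 0,"ry": 0,"rz": 1.361,"gripper": 0.06},
    {"tx": -0.575,"ty": 0.426,"tz": 0.033,"rx": 0,"ry": 0,"rz": 1.361,"gripper": 0.06},
    {"tx": -0.575,"ty": 0.426,"tz": 0.033,"rx": 0,"ry": 0,"rz": 1.361,"gripper": 0.06},
    {"tx": -0.575,"ty": 0.426,"tz": 0.033,"rx": 0,"ry": 0,"rz": 1.361,"gripper": 0.06},
    {"tx": -0.575,"ty": 0.426,"tz": 0.033,"rx": 0,"ry": 0,"rz": 1.361,"gripper": 0.06},
    {"tx": -0.575,"ty": 0.426,"tz": 0.033,"rx": 0,"ry": 0,"rz": 1.361,"gripper": 0.06},
    {"tx": -0.575,"ty": 0.426,"tz": 0.033,"rx": 0,"ry": 0,"rz": 1.361,"gripper": 0.06},
    {"tx": -0.575,"ty": 0.426,"tz": 0.033,"rx": 0,"ry": 0,"rz": 1.361,"gripper": 0.06},
    {"tx": -0.575,"ty": 0.426,"tz": 0.033,"rx": 0,"ry": 0,"rz": 1.361,"gripper": 0.06},
    {"tx": -0.575,"ty": 0.426,"tz": 0.033,"rx": 0,"ry": 0,"rz": 1.361,"gripper": 0.06},
    {"tx": -0.575,"ty": 0.426,"tz": 0.033,"rx": 0,"ry": 0,"rz": 1.361,"gripper": 0.06},
    {"tx": -0.575,"ty": 0.426,"tz": 0.033,"rx": 0,"ry": 0,"rz": 1.361,"gripper": 0.06},
    {"tx": -0.575,"ty": 0.426,"tz": 0.033,"rx": 0,"ry": 0,"rz": 1.361,"gripper": 0.06},
    {"tx": -0.575,"ty": 0.426,"tz": 0.033,"rx": 0,"ry": 0,"rz": 1.361,"gripper": 0.06},
    {"tx": -0.575,"ty": 0.426,"tz": 0.033,"rx": 0,"ry": 0,"rz": 1.361,"gripper": 0.06}
  ]
}}

```text
t: 2.2
position: [0.4242, -0.0612, 0.181]
ee_rot: [3.141, -0.08, 0.0]
ft_force: [0.3, 0.6, -0.6]
finger_gap: 0.0601
```

```bash
python3 look.py w2.png
```

```text
2.25 [ 0.4243 -0.0614  0.181 ] [-0.2831  0.264   1.8478  0.      1.0296 -0.2322] 0.05991719206394317
blob [    0     0   152   266 28936] [ 0.1253 -0.1188] [0.2768 0.1406] [0.2175 0.028 ] eye None
blob [ 366  153   43  107 2513] [ 0.5116 -0.1296] [ 0.5566 -0.0139] [ 0.5318 -0.0682] eye None
blob [ 454  158   57  101 2616] [ 0.6079 -0.1347] [ 0.6572 -0.0241] [ 0.6376 -0.0756] eye None
blob [ 264  178   39   88 1970] [ 0.3979 -0.1321] [ 0.4408 -0.0336] [ 0.4213 -0.0839] eye None
blob [ 201  295  318   40 4997] [ 0.318  -0.2335] [ 0.6919 -0.1653] [ 0.5026 -0.2128] eye None
```

View pics/w2.png

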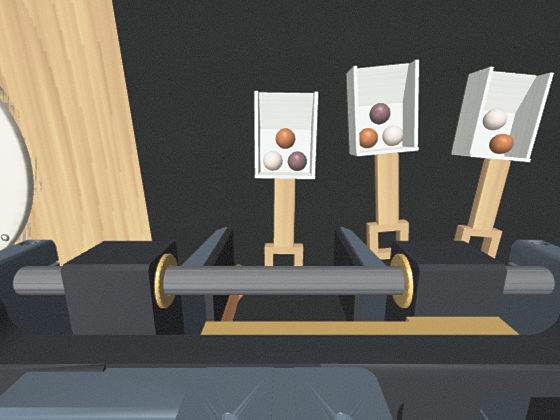

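The wrist view shows scoop3's handle at columns 274–296, rows 180–243, with its pan above. Bead counts are 3, 3 and 2. I'll measure the handle axes and pan back edges in this view.

```bash
cat > look2.py <<'E'
# handle midline in a wrist view: from narrow rows between pan back and eye plate
from plan import *
import sys
def handles(c,cols=(180,540)):
    hsv=cv2.cvtColor(c['color'],cv2.COLOR_RGB2HSV)
    m=cv2.inRange(hsv,(12,50,110),(30,200,255)); m[285:]=0; m[:,:cols[0]]=0; m[:,cols[1]:]=0
    n,l,st,ce=cv2.connectedComponentsWithStats(m); out=[]
    for i in range(1,n):
        if st[i,4]<1000: continue
        mid=[]
        for v in range(st[i,1]+3,st[i,1]+st[i,3]):
            u=np.flatnonzero(l[v]==i)
            if len(u)<5: continue
            A,B=onz(c,u[0],v,.04),onz(c,u[-1]+1,v,.04)
            if abs(np.linalg.norm(A-B)-.0225)<.003: mid.append((A+B)[:2]/2)
        mid=np.array(mid)
        if len(mid)<10: continue
        top=onz(c,ce[i][0],st[i,1],.04)  # where handle meets the pan's back
        d=np.linalg.svd(mid-mid.mean(0))[2][0]; d=d*np.sign(d[1])
        far=mid.mean(0)+d*((mid-mid.mean(0))@d).max()   # pan back top, x=40 (z .038)
        g=far-d*.035
        out.append((g,np.degrees(np.arctan2(d[1],d[0])))); print('px',st[i],'len',np.ptp(mid@d),'panback',far,'grip@75',g,'heading',out[-1][1])
    return out
if __name__=='__main__':
    np.set_printoptions(precision=4,suppress=True); c=cam('wrist'); save(c,sys.argv[1]); handles(c)
E
python3 look2.py w3.png
```

```text
px [ 366  152   43  108 2520] len 0.10539318932955813 panback [ 0.5323 -0.0161] grip@75 [ 0.5318 -0.0511] heading 89.22082424266644
px [ 264  178   39   88 1976] len 0.0671033472108972 panback [ 0.4255 -0.0374] grip@75 [ 0.4231 -0.0723] heading 85.96074739054069
```

>>> {"op": "send_rows", "data": {
  "targets": [
    {"tx": 0,"ty": 0.008,"tz": 0.05,"rx": 0,"ry": 0,"rz": 0.01,"gripper": 0.06},
    {"tx": 0,"ty": 0.008,"tz": 0.1,"rx": 0,"ry": 0,"rz": 0.01,"gripper": 0.06},
    {"tx": 0,"ty": 0.008,"tz": 0.14,"rx": 0,"ry": 0,"rz": 0.01,"gripper": 0.06},
    {"tx": 0,"ty": 0.008,"tz": 0.166,"rx": 0,"ry": 0,"rz": 0.01,"gripper": 0.06},
    {"tx": 0,"ty": 0.008,"tz": 0.166,"rx": 0,"ry": 0,"rz": 0.01,"gripper": 0.06},
    {"tx": 0,"ty": 0.008,"tz": 0.166,"rx": 0,"ry": 0,"rz": 0.01,"gripper": 0.015},
    {"tx": 0,"ty": 0.008,"tz": 0.166,"rx": 0,"ry": 0,"rz": 0.01,"gripper": 0.01},
    {"tx": 0,"ty": 0.008,"tz": 0.166,"rx": 0,"ry": 0,"rz": 0.01,"gripper": 0.01},
    {"tx": 0,"ty": 0.008,"tz": 0.166,"rx": 0,"ry": 0,"rz": 0.01,"gripper": 0.01},
    {"tx": 0,"ty": 0.008,"tz": 0.166,"rx": 0,"ry": 0,"rz": 0.01,"gripper": 0.01},
    {"tx": 0,"ty": 0.008,"tz": 0.16,"rx": 0,"ry": 0,"rz": 0.01,"gripper": 0.01},
    {"tx": 0,"ty": 0.008,"tz": 0.15,"rx": 0,"ry": 0,"rz": 0.01,"gripper": 0.01},
    {"tx": 0,"ty": 0.008,"tz": 0.135,"rx": 0,"ry": 0,"rz": 0.01,"gripper": 0.01},
    {"tx": 0,"ty": 0.008,"tz": 0.115,"rx": 0,"ry": 0,"rz": 0.01,"gripper": 0.01},
    {"tx": 0,"ty": 0.008,"tz": 0.095,"rx": 0,"ry": 0,"rz": 0.01,"gripper": 0.01},
    {"tx": 0,"ty": 0.008,"tz": 0.08,"rx": 0,"ry": 0,"rz": 0.01,"gripper": 0.01},
    {"tx": 0,"ty": 0.008,"tz": 0.07,"rx": 0,"ry": 0,"rz": 0.01,"gripper": 0.01},
    {"tx": 0,"ty": 0.008,"tz": 0.066,"rx": 0,"ry": 0,"rz": 0.01,"gripper": 0.01},
    {"tx": 0,"ty": 0.008,"tz": 0.066,"rx": 0,"ry": 0,"rz": 0.01,"gripper": 0.01}
  ],
  "grip_force": 50
}}

```text
t: 4.68
position: [0.424, -0.0699, 0.1149]
ee_rot: [3.14, -0.097, 0.0]
ft_force: [-0.2, 0.2, -1.2]
finger_gap: 0.0222
```

Run:
```python
from plan import *
import pickle
np.set_printoptions(precision=4,suppress=True)
c=cam('wrist');t=cam('top')
s=state();print(s['q'],s['finger_gap'],s['position'],s['ft_force'])
im=np.hstack([cv2.resize(c['color'],(480,360)),cv2.resize(t['color'][90:300,80:360],(480,360))]);cv2.imwrite('pics/g3.png',cv2.resize(im[:,:,::-1],(800,300)))
```

```text
[-0.3027  0.375   1.9282 -0.      0.8391 -0.2406] 0.02168254238155577 [ 0.4238 -0.0699  0.1146] [-0.133  -0.0427 -1.1838]
```

View pics/g3.png

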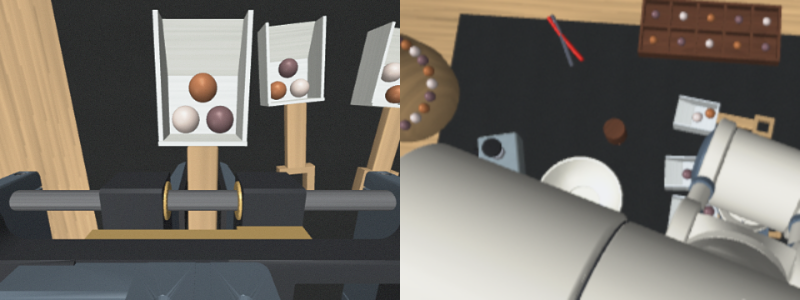

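Scoop3 is held level with its three beads, and the grip gap is 22 mm. Next I'll compute the carry and the pour.

```bash
cat >> plan.py <<'E'
GX=.076
def lip_pose(lip,h,phi,gx=None):
    gx=gx or GX
    H=np.array([np.cos(np.radians(h)),np.sin(np.radians(h)),0]);p=np.radians(phi);U=np.array([0,0,1.])
    xs=-H*np.cos(p)+U*np.sin(p); zs=H*np.sin(p)+U*np.cos(p)
    return pose(np.array(lip)+xs*(gx+.045)+zs*.015,h,phi)
def pour(bowl,h,gx=None,back=.02):
    H=np.array([np.cos(np.radians(h)),np.sin(np.radians(h))]); L=np.array(bowl)-back*H
    P=lambda z,phi: lip_pose((*L,z),h,phi,gx)
    A=P(.125,0);B=P(.09,0)
    print('carry');chain([A]);print('lower from carry');chain([B],A)
    print('tip from lowered');chain([P(z,f) for z,f in [(.085,6),(.078,12),(.068,18),(.06,24),(.056,28),(.053,32),(.051,36),(.05,40),(.05,44),(.05,48),(.05,52),(.05,56),(.05,60),(.05,63)]],B)
E
python3 -c "
from plan import *
pour((.457,.2335),47)"
```

```text
carry
{'tx': -0.0752, 'ty': -0.196, 'tz': -0.0064, 'rx': 0.0001, 'ry': 0.0007, 'rz': 0.6884}
lower from carry
{'tx': 0.0, 'ty': 0.0, 'tz': 0.035, 'rx': 0.0, 'ry': 0.0, 'rz': 0.0}
tip from lowered
{'tx': -0.0, 'ty': -0.0002, 'tz': -0.0077, 'rx': -0.1047, 'ry': 0.0, 'rz': 0.0}
{'tx': -0.0, 'ty': -0.0018, 'tz': -0.0132, 'rx': -0.2094, 'ry': -0.0, 'rz': 0.0}
{'tx': -0.0, 'ty': -0.0047, 'tz': -0.0156, 'rx': -0.3142, 'ry': 0.0, 'rz': -0.0}
{'tx': -0.0, 'ty': -0.0088, 'tz': -0.0196, 'rx': -0.4189, 'ry': -0.0, 'rz': 0.0}
{'tx': -0.0, 'ty': -0.0123, 'tz': -0.0233, 'rx': -0.4887, 'ry': 0.0, 'rz': 0.0}
{'tx': -0.0, 'ty': -0.0163, 'tz': -0.0277, 'rx': -0.5585, 'ry': 0.0, 'rz': 0.0}
{'tx': -0.0, 'ty': -0.0208, 'tz': -0.0329, 'rx': -0.6283, 'ry': 0.0, 'rz': -0.0}
{'tx': -0.0, 'ty': -0.0257, 'tz': -0.0387, 'rx': -0.6981, 'ry': 0.0, 'rz': 0.0}
{'tx': -0.0, 'ty': -0.0312, 'tz': -0.0452, 'rx': -0.7679, 'ry': 0.0, 'rz': -0.0}
{'tx': -0.0, 'ty': -0.0371, 'tz': -0.0512, 'rx': -0.8378, 'ry': 0.0, 'rz': -0.0}
{'tx': -0.0, 'ty': -0.0434, 'tz': -0.0569, 'rx': -0.9076, 'ry': 0.0, 'rz': -0.0}
{'tx': -0.0, 'ty': -0.05, 'tz': -0.0621, 'rx': -0.9774, 'ry': 0.0, 'rz': 0.0}
{'tx': 0.0, 'ty': -0.057, 'tz': -0.0668, 'rx': -1.0472, 'ry': 0.0, 'rz': -0.0}
{'tx': -0.0, 'ty': -0.0625, 'tz': -0.07, 'rx': -1.0996, 'ry': 0.0, 'rz': 0.0}
```

>>> {"op": "send_rows", "data": {
  "targets": [
    {"tx": -0.003,"ty": -0.008,"tz": 0,"rx": 0,"ry": 0,"rz": 0.03,"gripper": 0.01},
    {"tx": -0.009,"ty": -0.024,"tz": -0.001,"rx": 0,"ry": 0,"rz": 0.08,"gripper": 0.01},
    {"tx": -0.017,"ty": -0.043,"tz": -0.002,"rx": 0,"ry": 0,"rz": 0.15,"gripper": 0.01},
    {"tx": -0.025,"ty": -0.065,"tz": -0.003,"rx": 0,"ry": 0,"rz": 0.23,"gripper": 0.01},
    {"tx": -0.033,"ty": -0.086,"tz": -0.004,"rx": 0,"ry": 0,"rz": 0.3,"gripper": 0.01},
    {"tx": -0.041,"ty": -0.108,"tz": -0.005,"rx": 0,"ry": 0,"rz": 0.38,"gripper": 0.01},
    {"tx": -0.05,"ty": -0.129,"tz": -0.006,"rx": 0,"ry": 0,"rz": 0.45,"gripper": 0.01},
    {"tx": -0.057,"ty": -0.149,"tz": -0.006,"rx": 0,"ry": 0,"rz": 0.52,"gripper": 0.01},
    {"tx": -0.064,"ty": -0.167,"tz": -0.006,"rx": 0,"ry": 0,"rz": 0.58,"gripper": 0.01},
    {"tx": -0.069,"ty": -0.18,"tz": -0.006,"rx": 0,"ry": 0,"rz": 0.63,"gripper": 0.01},
    {"tx": -0.073,"ty": -0.19,"tz": -0.006,"rx": 0,"ry": 0,"rz": 0.67,"gripper": 0.01},
    {"tx": -0.075,"ty": -0.196,"tz": -0.006,"rx": 0,"ry": 0,"rz": 0.688,"gripper": 0.01},
    {"tx": -0.075,"ty": -0.196,"tz": -0.006,"rx": 0,"ry": 0,"rz": 0.688,"gripper": 0.01}
  ]
}}

```text
t: 6.4
position: [0.3611, 0.1304, 0.1207]
ee_rot: [2.924, -1.149, -0.001]
ft_force: [-0.2, -0.7, -2.8]
finger_gap: 0.0214
```

Run:
```python
from plan import *
np.set_printoptions(precision=4,suppress=True)
c=cam('wrist');save(c,'c3.png')
s=state();print(s['t'],s['q'],s['finger_gap'],s['position'],s['ft_force'])
```

```text
6.45 [ 0.1902  0.3125  2.0222 -0.0001  0.8072  0.9393] 0.02154841822484172 [0.3613 0.1302 0.1208] [ 0.3809 -0.0929 -1.7616]
```

View pics/c3.png

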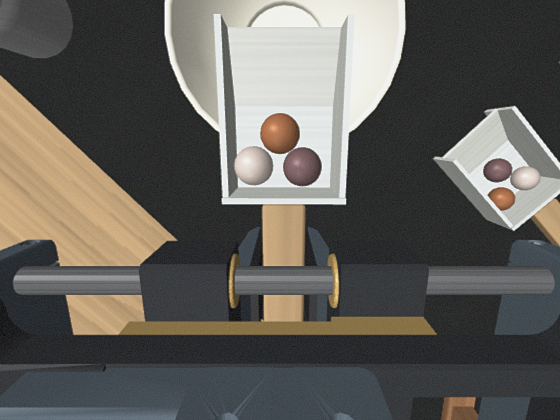

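The lip is over the bowl, with the rim spanning columns 165–405, and all three beads are aboard. I'll lower and tip.

>>> {"op": "send_rows", "data": {
  "targets": [
    {"tx": 0,"ty": 0,"tz": 0.012,"rx": 0,"ry": 0,"rz": 0,"gripper": 0.01},
    {"tx": 0,"ty": 0,"tz": 0.026,"rx": 0,"ry": 0,"rz": 0,"gripper": 0.01},
    {"tx": 0,"ty": 0,"tz": 0.034,"rx": 0,"ry": 0,"rz": 0,"gripper": 0.01},
    {"tx": 0,"ty": 0,"tz": 0.027,"rx": -0.105,"ry": 0,"rz": 0,"gripper": 0.01},
    {"tx": 0,"ty": -0.002,"tz": 0.022,"rx": -0.209,"ry": 0,"rz": 0,"gripper": 0.01},
    {"tx": 0,"ty": -0.005,"tz": 0.0194,"rx": -0.314,"ry": 0,"rz": 0,"gripper": 0.01},
    {"tx": 0,"ty": -0.009,"tz": 0.0154,"rx": -0.419,"ry": 0,"rz": 0,"gripper": 0.01},
    {"tx": 0,"ty": -0.0105,"tz": 0.0136,"rx": -0.454,"ry": 0,"rz": 0,"gripper": 0.01},
    {"tx": 0,"ty": -0.012,"tz": 0.0117,"rx": -0.489,"ry": 0,"rz": 0,"gripper": 0.01},
    {"tx": 0,"ty": -0.014,"tz": 0.0095,"rx": -0.524,"ry": 0,"rz": 0,"gripper": 0.01},
    {"tx": 0,"ty": -0.016,"tz": 0.0073,"rx": -0.5585,"ry": 0,"rz": 0,"gripper": 0.01},
    {"tx": 0,"ty": -0.0185,"tz": 0.0047,"rx": -0.593,"ry": 0,"rz": 0,"gripper": 0.01},
    {"tx": 0,"ty": -0.021,"tz": 0.002,"rx": -0.628,"ry": 0,"rz": 0,"gripper": 0.01},
    {"tx": 0,"ty": -0.023,"tz": -0.0008,"rx": -0.663,"ry": 0,"rz": 0,"gripper": 0.01},
    {"tx": 0,"ty": -0.0257,"tz": -0.0037,"rx": -0.698,"ry": 0,"rz": 0,"gripper": 0.01},
    {"tx": 0,"ty": -0.031,"tz": -0.01,"rx": -0.768,"ry": 0,"rz": 0,"gripper": 0.01},
    {"tx": 0,"ty": -0.037,"tz": -0.016,"rx": -0.838,"ry": 0,"rz": 0,"gripper": 0.01},
    {"tx": 0,"ty": -0.045,"tz": -0.023,"rx": -0.925,"ry": 0,"rz": 0,"gripper": 0.01},
    {"tx": 0,"ty": -0.0535,"tz": -0.0295,"rx": -1.012,"ry": 0,"rz": 0,"gripper": 0.01},
    {"tx": 0,"ty": -0.0625,"tz": -0.035,"rx": -1.1,"ry": 0,"rz": 0,"gripper": 0.01}
  ]
}}

```text
t: 8.95
position: [0.4044, 0.1762, 0.156]
ee_rot: [1.928, -0.759, -0.467]
ft_force: [0.5, -0.0, -1.9]
finger_gap: 0.0213
```

>>> {"op": "send_rows", "data": {
  "targets": [
    {"tx": 0,"ty": 0,"tz": 0,"rx": 0,"ry": 0,"rz": 0,"gripper": 0.01},
    {"tx": 0,"ty": 0,"tz": 0,"rx": 0,"ry": 0,"rz": 0,"gripper": 0.01},
    {"tx": 0,"ty": 0,"tz": 0,"rx": 0,"ry": 0,"rz": 0,"gripper": 0.01},
    {"tx": 0,"ty": 0,"tz": 0,"rx": 0,"ry": 0,"rz": 0,"gripper": 0.01},
    {"tx": 0,"ty": 0,"tz": 0,"rx": 0,"ry": 0,"rz": 0,"gripper": 0.01},
    {"tx": 0,"ty": 0,"tz": 0,"rx": 0,"ry": 0,"rz": 0,"gripper": 0.01}
  ]
}}

```text
t: 9.7
position: [0.4039, 0.176, 0.156]
ee_rot: [1.93, -0.76, -0.466]
ft_force: [0.4, -0.7, -2.1]
finger_gap: 0.0215
```

```bash
cat >> plan.py <<'E'
N47=np.array([.674,.739,0]);HN=47.6
TIP={'A':np.array([.4449,-.1936,.248]),'B':np.array([.5302,-.2706,.248]),'C':np.array([.6151,-.3480,.248])}
def hang(peg,s,phi,gx=None,off=0.):  # eye centre at distance s along the peg from root
    gx=gx or GX; d=(N47+[0,0,1])/np.sqrt(2); root=TIP[peg]-.069*d
    p=np.radians(phi); xs=-N47*np.cos(p)+np.array([0,0,1])*np.sin(p)
    return pose(root+d*s+np.array([0,0,off])-xs*(.135-gx),HN,phi)
E
python3 - <<'E'
from plan import *
np.set_printoptions(precision=4,suppress=True)
c=cam('wrist');t=cam('top')
s=state();print(s['t'],s['q'],s['finger_gap'],s['position'],s['ft_force'])
im=np.hstack([cv2.resize(c['color'],(480,360)),cv2.resize(t['color'][90:300,80:360],(480,360))]);cv2.imwrite('pics/p3.png',cv2.resize(im[:,:,::-1],(800,300)))
P=[hang('A',.11,45),hang('A',.085,45),hang('A',.02,45),hang('A',.02,62)]
chain(P[:1]);print();chain(P[1:3],P[0]);print();chain(P[3:],P[2]);print([p[0] for p in P])
E
```

```text
9.8 [ 0.5005  0.9168  1.2127 -0.3249  2.0677  1.2622] 0.02133394842861831 [0.4039 0.176  0.1559] [-0.2025  0.4075 -1.041 ]
{'tx': 0.2814, 'ty': 0.1428, 'tz': 0.1352, 'rx': 0.3145, 'ry': 0.0081, 'rz': -0.0059}

{'tx': 0.0, 'ty': 0.0, 'tz': 0.025, 'rx': 0.0, 'ry': 0.0, 'rz': 0.0}
{'tx': 0.0, 'ty': 0.0, 'tz': 0.09, 'rx': 0.0, 'ry': 0.0, 'rz': 0.0}

{'tx': 0.0, 'ty': 0.0081, 'tz': 0.0164, 'rx': -0.2967, 'ry': -0.0, 'rz': -0.0}
[array([ 0.4835, -0.1513,  0.2218]), array([ 0.4716, -0.1643,  0.2042]), array([ 0.4406, -0.1983,  0.1582]), array([ 0.4289, -0.2111,  0.1523])]
```

View pics/p3.png

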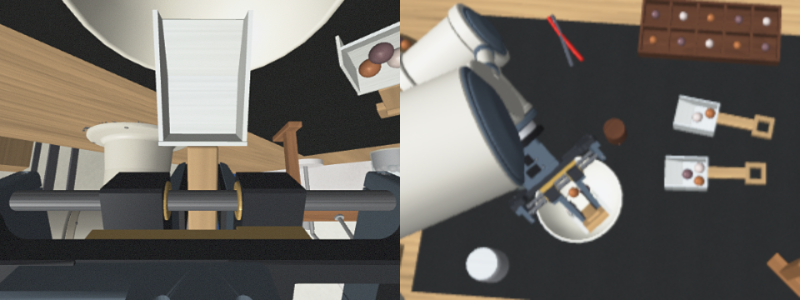

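The pan is empty and a bead shows in the bowl. Next I'll rise and go to peg A.

Run:
```python
from plan import *
T=cur();
chain([(T[0]+[0,0,.07],T[1]),hang('A',.11,45)])
```

```text
{'tx': 0.0, 'ty': 0.0624, 'tz': -0.0318, 'rx': 0.0, 'ry': 0.0, 'rz': 0.0}
{'tx': 0.2814, 'ty': 0.1428, 'tz': 0.1352, 'rx': 0.3145, 'ry': 0.0081, 'rz': -0.0059}
```

>>> {"op": "send_rows", "data": {
  "targets": [
    {"tx": 0,"ty": 0.02,"tz": -0.01,"rx": 0,"ry": 0,"rz": 0,"gripper": 0.01},
    {"tx": 0,"ty": 0.062,"tz": -0.032,"rx": 0,"ry": 0,"rz": 0,"gripper": 0.01},
    {"tx": 0.03,"ty": 0.072,"tz": -0.012,"rx": 0.04,"ry": 0,"rz": 0,"gripper": 0.01},
    {"tx": 0.07,"ty": 0.083,"tz": 0.01,"rx": 0.09,"ry": 0,"rz": 0,"gripper": 0.01},
    {"tx": 0.11,"ty": 0.094,"tz": 0.034,"rx": 0.14,"ry": 0,"rz": 0,"gripper": 0.01},
    {"tx": 0.15,"ty": 0.105,"tz": 0.058,"rx": 0.18,"ry": 0,"rz": 0,"gripper": 0.01},
    {"tx": 0.19,"ty": 0.117,"tz": 0.082,"rx": 0.22,"ry": 0,"rz": 0,"gripper": 0.01},
    {"tx": 0.23,"ty": 0.128,"tz": 0.106,"rx": 0.27,"ry": 0,"rz": 0,"gripper": 0.01},
    {"tx": 0.26,"ty": 0.137,"tz": 0.123,"rx": 0.3,"ry": 0.005,"rz": 0,"gripper": 0.01},
    {"tx": 0.281,"ty": 0.143,"tz": 0.135,"rx": 0.3145,"ry": 0.008,"rz": -0.006,"gripper": 0.01},
    {"tx": 0.281,"ty": 0.143,"tz": 0.135,"rx": 0.3145,"ry": 0.008,"rz": -0.006,"gripper": 0.01},
    {"tx": 0.281,"ty": 0.143,"tz": 0.135,"rx": 0.3145,"ry": 0.008,"rz": -0.006,"gripper": 0.01}
  ]
}}

```text
t: 11.3
position: [0.483, -0.1506, 0.2229]
ee_rot: [2.224, -0.863, -0.357]
ft_force: [-0.8, 1.0, -1.0]
finger_gap: 0.0214
```

Run:
```python
from plan import *
np.set_printoptions(precision=4,suppress=True)
c=cam('wrist');t=cam('top');d=cam('side')
s=state();print(s['t'],s['q'],s['finger_gap'],s['position'],s['ft_force'])
a=cv2.resize(t['color'][150:290,270:480],(600,400));b=cv2.resize(d['color'][190:380,190:410],(600,518))
b=b[:400] if 0 else cv2.resize(b,(463,400)); im=np.hstack([cv2.resize(a,(500,333)),cv2.resize(b,(385,333))])
cv2.imwrite('pics/h3.png',cv2.resize(im,(800,301))[:,:,::-1])
chain([hang('A',.11,45)])
import pickle;pickle.dump((t,d),open('h3.pkl','wb'))
```

```text
11.45 [-0.0393  0.6268  1.377  -0.576   1.6881  0.7965] 0.021948041987302092 [ 0.4833 -0.1502  0.2223] [ 0.1495  0.2472 -1.886 ]
{'tx': 0.0009, 'ty': 0.0001, 'tz': 0.0008, 'rx': 0.0003, 'ry': -0.0004, 'rz': 0.0008}
```

View pics/h3.png

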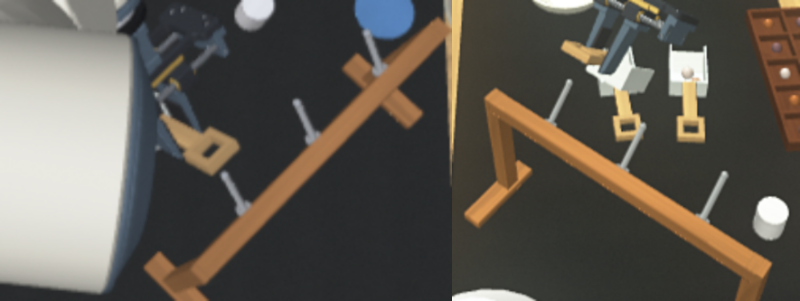

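Run:
```python
from plan import *
import pickle
t,d=pickle.load(open('h3.pkl','rb'))
D=(N47+[0,0,1])/np.sqrt(2); e=TIP['A']+D*.041
print('pred eye',e,proj(t,e),proj(t,e+.006*D),'tip',proj(t,TIP['A']))
hsv=cv2.cvtColor(t['color'],cv2.COLOR_RGB2HSV)
m=cv2.inRange(hsv,(12,50,110),(30,200,255))
x,y=[int(v) for v in proj(t,e)]
w=np.zeros_like(m);w[y-25:y+25,x-22:x+25]=m[y-25:y+25,x-22:x+25]
cs,h=cv2.findContours(w,cv2.RETR_CCOMP,cv2.CHAIN_APPROX_NONE)
for c,hh in zip(cs,h[0]):
    if cv2.contourArea(c)>15: M=cv2.moments(c);print(hh[3],cv2.contourArea(c),M['m10']/M['m00'],M['m01']/M['m00'])
for du,dv in [(0,0),]: pass
```

```text
pred eye [ 0.46444019 -0.17217537  0.27699138] [368.31358331 220.1203508 ] [367.3226794  218.36917904] tip [374.89307097 231.7479292 ]
-1 432.5 364.0154142581888 217.35645472061654
1 37.0 367.5 219.5
```

>>> {"op": "send_rows", "data": {
  "targets": [
    {"tx": 0.001,"ty": 0,"tz": 0.01,"rx": 0,"ry": 0,"rz": 0,"gripper": 0.01},
    {"tx": 0.001,"ty": 0,"tz": 0.022,"rx": 0,"ry": 0,"rz": 0,"gripper": 0.01},
    {"tx": 0.001,"ty": 0,"tz": 0.034,"rx": 0,"ry": 0,"rz": 0,"gripper": 0.01},
    {"tx": 0.001,"ty": 0,"tz": 0.044,"rx": 0,"ry": 0,"rz": 0,"gripper": 0.01},
    {"tx": 0.001,"ty": 0,"tz": 0.054,"rx": 0,"ry": 0,"rz": 0,"gripper": 0.01},
    {"tx": 0.001,"ty": 0,"tz": 0.064,"rx": 0,"ry": 0,"rz": 0,"gripper": 0.01},
    {"tx": 0.001,"ty": 0,"tz": 0.074,"rx": 0,"ry": 0,"rz": 0,"gripper": 0.01},
    {"tx": 0.001,"ty": 0,"tz": 0.085,"rx": 0,"ry": 0,"rz": 0,"gripper": 0.01},
    {"tx": 0.001,"ty": 0,"tz": 0.085,"rx": 0,"ry": 0,"rz": 0,"gripper": 0.01}
  ]
}}

```text
t: 12.58
position: [0.4428, -0.1963, 0.1616]
ee_rot: [2.223, -0.863, -0.359]
ft_force: [-0.1, 0.0, -0.7]
finger_gap: 0.0216
```

Run:
```python
from plan import *
np.set_printoptions(precision=4,suppress=True)
t=cam('top');d=cam('side')
s=state();print(s['t'],s['q'],s['finger_gap'],s['position'],s['ft_force'])
a=cv2.resize(t['color'][150:290,270:480],(500,333));b=cv2.resize(d['color'][190:380,190:410],(385,333))
cv2.imwrite('pics/i3.png',cv2.resize(np.hstack([a,b]),(800,301))[:,:,::-1])
chain([hang('A',.025,45),hang('A',.025,53),hang('A',.025,62)])
```

```text
12.675 [-0.117   0.655   1.5324 -0.6135  1.4986  0.8442] 0.02204020684434753 [ 0.4436 -0.196   0.1621] [ 0.4202  0.3185 -1.2379]
{'tx': -0.0007, 'ty': -0.0001, 'tz': 0.0003, 'rx': 0.0001, 'ry': 0.0001, 'rz': -0.0}
{'tx': -0.0007, 'ty': 0.0031, 'tz': 0.0084, 'rx': -0.1396, 'ry': 0.0001, 'rz': -0.0}
{'tx': -0.0007, 'ty': 0.008, 'tz': 0.0168, 'rx': -0.2966, 'ry': 0.0001, 'rz': -0.0}
```

View pics/i3.png

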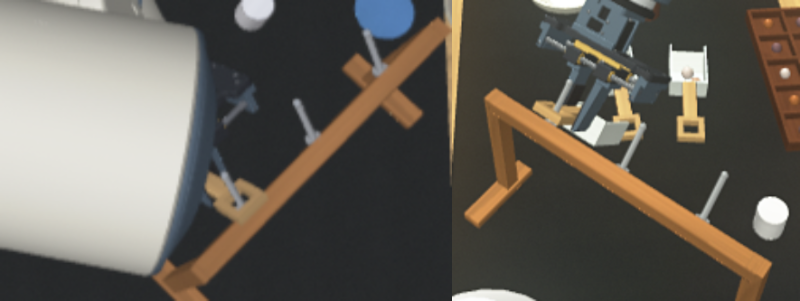

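>>> {"op": "send_rows", "data": {
  "targets": [
    {"tx": -0.001,"ty": 0.001,"tz": 0.004,"rx": -0.07,"ry": 0,"rz": 0,"gripper": 0.01},
    {"tx": -0.001,"ty": 0.003,"tz": 0.008,"rx": -0.14,"ry": 0,"rz": 0,"gripper": 0.01},
    {"tx": -0.001,"ty": 0.005,"tz": 0.012,"rx": -0.21,"ry": 0,"rz": 0,"gripper": 0.01},
    {"tx": -0.001,"ty": 0.008,"tz": 0.016,"rx": -0.297,"ry": 0,"rz": 0,"gripper": 0.01},
    {"tx": -0.001,"ty": 0.008,"tz": 0.016,"rx": -0.297,"ry": 0,"rz": 0,"gripper": 0.01},
    {"tx": -0.001,"ty": 0.008,"tz": 0.016,"rx": -0.297,"ry": 0,"rz": 0,"gripper": 0.024},
    {"tx": -0.001,"ty": 0.008,"tz": 0.016,"rx": -0.297,"ry": 0,"rz": 0,"gripper": 0.028},
    {"tx": -0.001,"ty": 0.008,"tz": 0.016,"rx": -0.297,"ry": 0,"rz": 0,"gripper": 0.04},
    {"tx": -0.001,"ty": 0.008,"tz": 0.016,"rx": -0.297,"ry": 0,"rz": 0,"gripper": 0.055}
  ]
}}

```text
t: 13.8
position: [0.4313, -0.2079, 0.1566]
ee_rot: [1.95, -0.757, -0.454]
ft_force: [0.6, 0.3, -0.3]
finger_gap: 0.0456
```

>>> {"op": "send_rows", "data": {
  "targets": [
    {"tx": 0,"ty": 0,"tz": -0.015,"rx": 0,"ry": 0,"rz": 0,"gripper": 0.055},
    {"tx": 0,"ty": 0,"tz": -0.04,"rx": 0,"ry": 0,"rz": 0,"gripper": 0.055},
    {"tx": 0,"ty": 0,"tz": -0.08,"rx": 0,"ry": 0,"rz": 0,"gripper": 0.055},
    {"tx": 0,"ty": 0,"tz": -0.13,"rx": 0,"ry": 0,"rz": 0,"gripper": 0.055},
    {"tx": 0,"ty": 0,"tz": -0.15,"rx": 0,"ry": 0,"rz": 0,"gripper": 0.055}
  ]
}}

```text
t: 14.42
position: [0.5226, -0.1077, 0.2282]
ee_rot: [1.951, -0.756, -0.451]
ft_force: [-1.0, -0.3, -0.5]
finger_gap: 0.0549
```

Run:
```python
from plan import *
np.set_printoptions(precision=4,suppress=True)
t=cam('top');d=cam('side')
s=state();print(s['t'],s['q'],s['finger_gap'],s['position'],s['ft_force'])
a=cv2.resize(t['color'][140:290,80:360],(560,300));b=cv2.resize(d['color'][170:390,190:440],(340,300))
cv2.imwrite('pics/j3.png',cv2.resize(np.hstack([a,b]),(800,267))[:,:,::-1])
T=cur()
chain([(T[0]+[0,0,.03],T[1]),pose((.5325,-.05,.2),90,0)])
```

```text
14.525 [ 0.0849  0.826   1.1743 -0.7107  1.9727  0.8353] 0.05505324672245988 [ 0.5224 -0.1082  0.2276] [-0.9918 -0.2317 -0.4932]
{'tx': 0.0001, 'ty': 0.0265, 'tz': -0.0141, 'rx': 0.0, 'ry': 0.0, 'rz': 0.0}
{'tx': -0.0318, 'ty': -0.0646, 'tz': -0.022, 'rx': 1.0293, 'ry': 0.3964, 'rz': -0.6647}
```

View pics/j3.png

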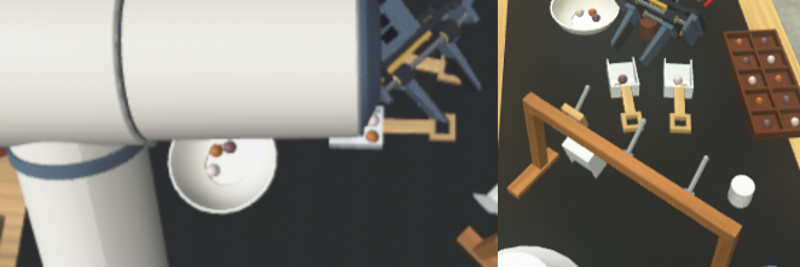

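Scoop3 hangs on peg A and its 3 beads are in the bowl. I'll go above scoop2.

>>> {"op": "send_rows", "data": {
  "targets": [
    {"tx": -0.005,"ty": -0.01,"tz": -0.01,"rx": 0.15,"ry": 0.06,"rz": -0.1,"gripper": 0.06},
    {"tx": -0.032,"ty": -0.065,"tz": -0.022,"rx": 1.029,"ry": 0.396,"rz": -0.665,"gripper": 0.06},
    {"tx": -0.032,"ty": -0.065,"tz": -0.022,"rx": 1.029,"ry": 0.396,"rz": -0.665,"gripper": 0.06},
    {"tx": -0.032,"ty": -0.065,"tz": -0.022,"rx": 1.029,"ry": 0.396,"rz": -0.665,"gripper": 0.06},
    {"tx": -0.032,"ty": -0.065,"tz": -0.022,"rx": 1.029,"ry": 0.396,"rz": -0.665,"gripper": 0.06},
    {"tx": -0.032,"ty": -0.065,"tz": -0.022,"rx": 1.029,"ry": 0.396,"rz": -0.665,"gripper": 0.06},
    {"tx": -0.032,"ty": -0.065,"tz": -0.022,"rx": 1.029,"ry": 0.396,"rz": -0.665,"gripper": 0.06},
    {"tx": -0.032,"ty": -0.065,"tz": -0.022,"rx": 1.029,"ry": 0.396,"rz": -0.665,"gripper": 0.06},
    {"tx": -0.032,"ty": -0.065,"tz": -0.022,"rx": 1.029,"ry": 0.396,"rz": -0.665,"gripper": 0.06},
    {"tx": -0.032,"ty": -0.065,"tz": -0.022,"rx": 1.029,"ry": 0.396,"rz": -0.665,"gripper": 0.06},
    {"tx": -0.032,"ty": -0.065,"tz": -0.022,"rx": 1.029,"ry": 0.396,"rz": -0.665,"gripper": 0.06}
  ]
}}

```text
t: 15.9
position: [0.5308, -0.0509, 0.1793]
ee_rot: [3.14, -0.002, -0.007]
ft_force: [0.6, -0.5, -0.1]
finger_gap: 0.0601
```

```bash
cat > topm.py <<'E'
from plan import *
def top_meas():
    T=cam('top'); hsv=cv2.cvtColor(T['color'],cv2.COLOR_RGB2HSV)
    m=cv2.inRange(hsv,(12,60,120),(30,200,255)); m[:, :250]=0; m[:130]=0; m[285:]=0; m[:,360:]=0
    cs,h=cv2.findContours(m,cv2.RETR_CCOMP,cv2.CHAIN_APPROX_NONE)
    for x,hh in zip(cs,h[0]):
        if hh[3]>=0 and 15<cv2.contourArea(x)<120: M=cv2.moments(x);print('eye',onz(T,M['m10']/M['m00'],M['m01']/M['m00'],.038)[:2])
    m=cv2.inRange(hsv,(0,0,170),(180,60,255)); n,l,st,ce=cv2.connectedComponentsWithStats(m)
    for i in range(1,n):
        if st[i,4]>1500 and 120<ce[i][0]<290 and 130<ce[i][1]<300:
            x,y,w,h_=st[i,:4]; print('bowl',st[i],onz(T,x+w/2,y+h_/2,.053)[:2])
if __name__=='__main__':
    import look2,sys
    np.set_printoptions(precision=4,suppress=True)
    top_meas(); c=cam('wrist'); save(c,sys.argv[1]); look2.handles(c,(int(sys.argv[2]),int(sys.argv[3])) if len(sys.argv)>2 else (180,540)); print(state()['t'],cur()[0])
E
python3 topm.py w4.png
```

```text
px [ 269  169   41   97 2317] len 0.06582027822024333 panback [ 0.5314 -0.0175] grip@75 [ 0.533  -0.0524] heading 92.59920014886146
px [ 364  179   50  106 2142] len 0.08924972461108573 panback [ 0.6409 -0.028 ] grip@75 [ 0.642 -0.063] heading 91.86797050927727
16.0 [ 0.5307 -0.0511  0.1795]
```

>>> {"op": "send_rows", "data": {
  "targets": [
    {"tx": 0.003,"ty": -0.001,"tz": 0.05,"rx": 0,"ry": 0,"rz": -0.045,"gripper": 0.06},
    {"tx": 0.003,"ty": -0.001,"tz": 0.1,"rx": 0,"ry": 0,"rz": -0.045,"gripper": 0.06},
    {"tx": 0.003,"ty": -0.001,"tz": 0.14,"rx": 0,"ry": 0,"rz": -0.045,"gripper": 0.06},
    {"tx": 0.003,"ty": -0.001,"tz": 0.1645,"rx": 0,"ry": 0,"rz": -0.045,"gripper": 0.06},
    {"tx": 0.003,"ty": -0.001,"tz": 0.1645,"rx": 0,"ry": 0,"rz": -0.045,"gripper": 0.06},
    {"tx": 0.003,"ty": -0.001,"tz": 0.1645,"rx": 0,"ry": 0,"rz": -0.045,"gripper": 0.015},
    {"tx": 0.003,"ty": -0.001,"tz": 0.1645,"rx": 0,"ry": 0,"rz": -0.045,"gripper": 0.01},
    {"tx": 0.003,"ty": -0.001,"tz": 0.1645,"rx": 0,"ry": 0,"rz": -0.045,"gripper": 0.01},
    {"tx": 0.003,"ty": -0.001,"tz": 0.1645,"rx": 0,"ry": 0,"rz": -0.045,"gripper": 0.01},
    {"tx": 0.003,"ty": -0.001,"tz": 0.1645,"rx": 0,"ry": 0,"rz": -0.045,"gripper": 0.01},
    {"tx": 0.003,"ty": -0.001,"tz": 0.158,"rx": 0,"ry": 0,"rz": -0.045,"gripper": 0.01},
    {"tx": 0.003,"ty": -0.001,"tz": 0.148,"rx": 0,"ry": 0,"rz": -0.045,"gripper": 0.01},
    {"tx": 0.003,"ty": -0.001,"tz": 0.133,"rx": 0,"ry": 0,"rz": -0.045,"gripper": 0.01},
    {"tx": 0.003,"ty": -0.001,"tz": 0.113,"rx": 0,"ry": 0,"rz": -0.045,"gripper": 0.01},
    {"tx": 0.003,"ty": -0.001,"tz": 0.093,"rx": 0,"ry": 0,"rz": -0.045,"gripper": 0.01},
    {"tx": 0.003,"ty": -0.001,"tz": 0.078,"rx": 0,"ry": 0,"rz": -0.045,"gripper": 0.01},
    {"tx": 0.003,"ty": -0.001,"tz": 0.068,"rx": 0,"ry": 0,"rz": -0.045,"gripper": 0.01},
    {"tx": 0.003,"ty": -0.001,"tz": 0.064,"rx": 0,"ry": 0,"rz": -0.045,"gripper": 0.01},
    {"tx": 0.003,"ty": -0.001,"tz": 0.064,"rx": 0,"ry": 0,"rz": -0.045,"gripper": 0.01}
  ],
  "grip_force": 50
}}

```text
t: 18.38
position: [0.5333, -0.0507, 0.1155]
ee_rot: [3.14, 0.068, -0.006]
ft_force: [-0.1, -0.3, -1.9]
finger_gap: 0.0216
```

Run:
```python
from topm import *
np.set_printoptions(precision=4,suppress=True)
top_meas(); c=cam('wrist'); save(c,'g2.png'); print(state()['finger_gap'])
pour((.457,.2335),47)
# beads in the held pan: colour-agnostic check via pan crop saved
```

```text
bowl [   42   167   165   154 17181] [0.4009 0.4501]
bowl [  187   208   205   162 22066] [ 0.3116 -0.0107]
0.02163029143559245
carry
{'tx': -0.1643, 'ty': -0.1883, 'tz': -0.0051, 'rx': 0.002, 'ry': 0.0042, 'rz': 0.7937}
lower from carry
{'tx': 0.0, 'ty': 0.0, 'tz': 0.035, 'rx': 0.0, 'ry': 0.0, 'rz': 0.0}
tip from lowered
{'tx': -0.0, 'ty': -0.0002, 'tz': -0.0077, 'rx': -0.1047, 'ry': 0.0, 'rz': 0.0}
{'tx': -0.0, 'ty': -0.0018, 'tz': -0.0132, 'rx': -0.2094, 'ry': -0.0, 'rz': 0.0}
{'tx': -0.0, 'ty': -0.0047, 'tz': -0.0156, 'rx': -0.3142, 'ry': 0.0, 'rz': -0.0}
{'tx': -0.0, 'ty': -0.0088, 'tz': -0.0196, 'rx': -0.4189, 'ry': -0.0, 'rz': 0.0}
{'tx': -0.0, 'ty': -0.0123, 'tz': -0.0233, 'rx': -0.4887, 'ry': 0.0, 'rz': 0.0}
{'tx': -0.0, 'ty': -0.0163, 'tz': -0.0277, 'rx': -0.5585, 'ry': 0.0, 'rz': 0.0}
{'tx': -0.0, 'ty': -0.0208, 'tz': -0.0329, 'rx': -0.6283, 'ry': 0.0, 'rz': -0.0}
{'tx': -0.0, 'ty': -0.0257, 'tz': -0.0387, 'rx': -0.6981, 'ry': 0.0, 'rz': 0.0}
{'tx': -0.0, 'ty': -0.0312, 'tz': -0.0452, 'rx': -0.7679, 'ry': 0.0, 'rz': -0.0}
{'tx': -0.0, 'ty': -0.0371, 'tz': -0.0512, 'rx': -0.8378, 'ry': 0.0, 'rz': -0.0}
{'tx': -0.0, 'ty': -0.0434, 'tz': -0.0569, 'rx': -0.9076, 'ry': 0.0, 'rz': -0.0}
{'tx': -0.0, 'ty': -0.05, 'tz': -0.0621, 'rx': -0.9774, 'ry': 0.0, 'rz': 0.0}
{'tx': 0.0, 'ty': -0.057, 'tz': -0.0668, 'rx': -1.0472, 'ry': 0.0, 'rz': -0.0}
{'tx': -0.0, 'ty': -0.0625, 'tz': -0.07, 'rx': -1.0996, 'ry': 0.0, 'rz': 0.0}
```

>>> {"op": "send_rows", "data": {
  "targets": [
    {"tx": -0.005,"ty": -0.006,"tz": 0,"rx": 0,"ry": 0,"rz": 0.024,"gripper": 0.01},
    {"tx": -0.016,"ty": -0.019,"tz": -0.001,"rx": 0,"ry": 0,"rz": 0.08,"gripper": 0.01},
    {"tx": -0.031,"ty": -0.036,"tz": -0.002,"rx": 0,"ry": 0,"rz": 0.15,"gripper": 0.01},
    {"tx": -0.048,"ty": -0.055,"tz": -0.003,"rx": 0,"ry": 0,"rz": 0.23,"gripper": 0.01},
    {"tx": -0.066,"ty": -0.075,"tz": -0.004,"rx": 0,"ry": 0.001,"rz": 0.32,"gripper": 0.01},
    {"tx": -0.084,"ty": -0.096,"tz": -0.005,"rx": 0.001,"ry": 0.002,"rz": 0.405,"gripper": 0.01},
    {"tx": -0.102,"ty": -0.117,"tz": -0.005,"rx": 0.001,"ry": 0.002,"rz": 0.49,"gripper": 0.01},
    {"tx": -0.118,"ty": -0.136,"tz": -0.005,"rx": 0.001,"ry": 0.003,"rz": 0.57,"gripper": 0.01},
    {"tx": -0.133,"ty": -0.153,"tz": -0.005,"rx": 0.001,"ry": 0.003,"rz": 0.64,"gripper": 0.01},
    {"tx": -0.146,"ty": -0.168,"tz": -0.005,"rx": 0.002,"ry": 0.004,"rz": 0.71,"gripper": 0.01},
    {"tx": -0.156,"ty": -0.179,"tz": -0.005,"rx": 0.002,"ry": 0.004,"rz": 0.755,"gripper": 0.01},
    {"tx": -0.162,"ty": -0.186,"tz": -0.005,"rx": 0.002,"ry": 0.004,"rz": 0.786,"gripper": 0.01},
    {"tx": -0.164,"ty": -0.188,"tz": -0.005,"rx": 0.002,"ry": 0.004,"rz": 0.794,"gripper": 0.01},
    {"tx": -0.164,"ty": -0.188,"tz": -0.005,"rx": 0.002,"ry": 0.004,"rz": 0.794,"gripper": 0.01}
  ]
}}

```text
t: 20.23
position: [0.3613, 0.1301, 0.1211]
ee_rot: [-2.923, 1.151, -0.001]
ft_force: [1.2, 0.6, -1.6]
finger_gap: 0.0214
```

Run:
```python
from plan import *
np.set_printoptions(precision=4,suppress=True)
c=cam('wrist');t=cam('top');d=cam('side')
s=state();print(s['t'],s['q'],s['finger_gap'],s['position'])
a=cv2.resize(c['color'],(440,330));b=cv2.resize(d['color'][120:290,180:360],(350,330))
cv2.imwrite('pics/c2.png',np.hstack([a,b])[:,:,::-1])
```

```text
20.375 [ 0.1893  0.3117  2.022  -0.0004  0.8071  0.9404] 0.021706928840283215 [0.3617 0.1299 0.1211]
```

View pics/c2.png

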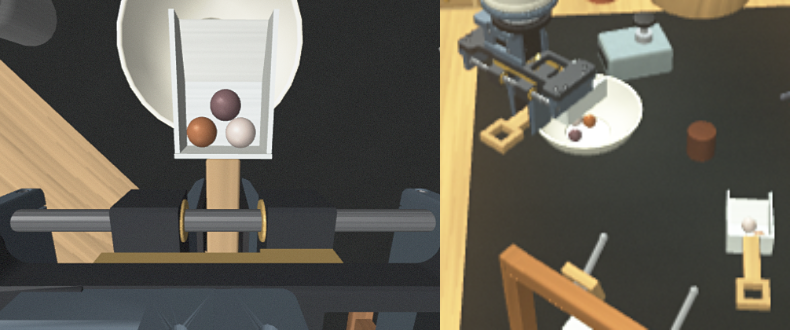

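The pan holds 3 beads, but the bowl's rim now spans columns 117–302 of this crop, about 12 mm left of where it was, so it may have been knocked. I'll measure it.

Run:
```python
from plan import *
import pickle
np.set_printoptions(precision=4,suppress=True)
S=pickle.load(open('side0.pkl','rb')); d=cam('side')
for c in (S,d):
    hsv=cv2.cvtColor(c['color'],cv2.COLOR_RGB2HSV); m=cv2.inRange(hsv,(0,0,120),(180,70,255)); m[:150]=0;m[205:]=0;m[:,:215]=0;m[:,310:]=0
    n,l,st,ce=cv2.connectedComponentsWithStats(m); i=1+np.argmax(st[1:,4]); x,y,w,h=st[i,:4]
    print(st[i]);q=l==i
    # right extreme point and bottom outline
    cols=[(u,np.flatnonzero(q[:,u]).max()) for u in range(x,x+w)]
    rows=[(v,np.flatnonzero(q[v]).max()) for v in range(y,y+h)]
    rx=max(rows,key=lambda r:r[1]); same=[v for v,u in rows if u==rx[1]]
    print('right',rx[1],np.mean(same),'bottom',max(cols,key=lambda r:r[1]))
    print(onz(c,rx[1]+1,np.mean(same),.05))
# wrist images: fit circle to left+right rim points at z=.055
for f in ['c3','c2']:
    pass
c=cam('wrist'); hsv=cv2.cvtColor(c['color'],cv2.COLOR_RGB2HSV); m=cv2.inRange(hsv,(0,0,130),(180,60,255)); P=[]
for v in range(5,150,3):
    u=np.flatnonzero(m[v,100:420])+100
    if len(u)<20: continue
    P+= [(onz(c,u[0],v,.055)[:2]),(onz(c,u[-1]+1,v,.055)[:2])]
P=np.array(P)
from scipy.optimize import least_squares
f=least_squares(lambda p:np.hypot(*(P-p).T)-.085,[.457,.2335],loss='soft_l1',f_scale=.002); print(f.x,np.abs(f.fun).mean())
P2=P[np.abs(np.hypot(*(P-f.x).T)-.085)<.004];print(len(P),len(P2))
```

```text
[ 233  150   66   49 2132]
right 298 152.5 bottom (261, np.int64(198))
[0.5792 0.3368 0.05  ]
[ 231  150   68   50 1598]
right 298 152.5 bottom (253, np.int64(199))
[0.5792 0.3368 0.05  ]
[0.437  0.2298] 0.0005030941270151454
98 97
```

```bash
cat >> topm.py <<'E'
def bowl_wrist(c):
    from scipy.optimize import least_squares
    hsv=cv2.cvtColor(c['color'],cv2.COLOR_RGB2HSV); m=cv2.inRange(hsv,(0,0,130),(180,60,255)); P=[]
    for v in range(5,150,3):
        u=np.flatnonzero(m[v,100:440])+100
        if len(u)>20: P+=[onz(c,u[0],v,.055)[:2],onz(c,u[-1]+1,v,.055)[:2]]
    P=np.array(P); f=least_squares(lambda p:np.hypot(*(P-p).T)-.085,[.457,.2335],loss='soft_l1',f_scale=.002)
    print('bowl',f.x,np.abs(f.fun).mean()); return f.x
E
python3 - <<'E'
from topm import *
c=cam('wrist'); b=bowl_wrist(c)
c['color']=cv2.imread('pics/c3.png')[:,:,::-1].copy(); bowl_wrist(c)
print(state()['t']); pour(b,47)
E
```

```text
bowl [0.43704304 0.22981115] 0.0004882035560562733
bowl [0.45682558 0.23158643] 0.0009698691205181284
20.525
carry
{'tx': -0.013, 'ty': 0.0165, 'tz': 0.0001, 'rx': -0.0004, 'ry': -0.0006, 'rz': -0.0006}
lower from carry
{'tx': 0.0, 'ty': 0.0, 'tz': 0.035, 'rx': 0.0, 'ry': 0.0, 'rz': 0.0}
tip from lowered
{'tx': -0.0, 'ty': -0.0002, 'tz': -0.0077, 'rx': -0.1047, 'ry': 0.0, 'rz': 0.0}
{'tx': -0.0, 'ty': -0.0018, 'tz': -0.0132, 'rx': -0.2094, 'ry': -0.0, 'rz': 0.0}
{'tx': -0.0, 'ty': -0.0047, 'tz': -0.0156, 'rx': -0.3142, 'ry': 0.0, 'rz': -0.0}
{'tx': -0.0, 'ty': -0.0088, 'tz': -0.0196, 'rx': -0.4189, 'ry': -0.0, 'rz': 0.0}
{'tx': -0.0, 'ty': -0.0123, 'tz': -0.0233, 'rx': -0.4887, 'ry': 0.0, 'rz': 0.0}
{'tx': -0.0, 'ty': -0.0163, 'tz': -0.0277, 'rx': -0.5585, 'ry': 0.0, 'rz': 0.0}
{'tx': -0.0, 'ty': -0.0208, 'tz': -0.0329, 'rx': -0.6283, 'ry': 0.0, 'rz': -0.0}
{'tx': -0.0, 'ty': -0.0257, 'tz': -0.0387, 'rx': -0.6981, 'ry': 0.0, 'rz': 0.0}
{'tx': -0.0, 'ty': -0.0312, 'tz': -0.0452, 'rx': -0.7679, 'ry': 0.0, 'rz': -0.0}
{'tx': -0.0, 'ty': -0.0371, 'tz': -0.0512, 'rx': -0.8378, 'ry': 0.0, 'rz': -0.0}
{'tx': -0.0, 'ty': -0.0434, 'tz': -0.0569, 'rx': -0.9076, 'ry': 0.0, 'rz': -0.0}
{'tx': -0.0, 'ty': -0.05, 'tz': -0.0621, 'rx': -0.9774, 'ry': 0.0, 'rz': 0.0}
{'tx': 0.0, 'ty': -0.057, 'tz': -0.0668, 'rx': -1.0472, 'ry': 0.0, 'rz': -0.0}
{'tx': -0.0, 'ty': -0.0625, 'tz': -0.07, 'rx': -1.0996, 'ry': 0.0, 'rz': 0.0}
```

The bowl was knocked about 20 mm, and the same method applied to the earlier image gives its old place, so the measurement holds. I'll shift and pour at the new place.

>>> {"op": "send_rows", "data": {
  "targets": [
    {"tx": -0.004,"ty": 0.005,"tz": 0,"rx": 0,"ry": 0,"rz": 0,"gripper": 0.01},
    {"tx": -0.01,"ty": 0.012,"tz": 0,"rx": 0,"ry": 0,"rz": 0,"gripper": 0.01},
    {"tx": -0.013,"ty": 0.0165,"tz": 0,"rx": 0,"ry": 0,"rz": 0,"gripper": 0.01},
    {"tx": -0.013,"ty": 0.0165,"tz": 0,"rx": 0,"ry": 0,"rz": 0,"gripper": 0.01}
  ]
}}

```text
t: 21.02
position: [0.3402, 0.1268, 0.1212]
ee_rot: [-2.923, 1.152, -0.001]
ft_force: [0.5, -0.0, -1.7]
finger_gap: 0.0213
```

>>> {"op": "send_rows", "data": {
  "targets": [
    {"tx": 0,"ty": 0,"tz": 0.012,"rx": 0,"ry": 0,"rz": 0,"gripper": 0.01},
    {"tx": 0,"ty": 0,"tz": 0.026,"rx": 0,"ry": 0,"rz": 0,"gripper": 0.01},
    {"tx": 0,"ty": 0,"tz": 0.034,"rx": 0,"ry": 0,"rz": 0,"gripper": 0.01},
    {"tx": 0,"ty": 0,"tz": 0.027,"rx": -0.105,"ry": 0,"rz": 0,"gripper": 0.01},
    {"tx": 0,"ty": -0.002,"tz": 0.022,"rx": -0.209,"ry": 0,"rz": 0,"gripper": 0.01},
    {"tx": 0,"ty": -0.005,"tz": 0.0194,"rx": -0.314,"ry": 0,"rz": 0,"gripper": 0.01},
    {"tx": 0,"ty": -0.009,"tz": 0.0154,"rx": -0.419,"ry": 0,"rz": 0,"gripper": 0.01},
    {"tx": 0,"ty": -0.0105,"tz": 0.0136,"rx": -0.454,"ry": 0,"rz": 0,"gripper": 0.01},
    {"tx": 0,"ty": -0.012,"tz": 0.0117,"rx": -0.489,"ry": 0,"rz": 0,"gripper": 0.01},
    {"tx": 0,"ty": -0.014,"tz": 0.0095,"rx": -0.524,"ry": 0,"rz": 0,"gripper": 0.01},
    {"tx": 0,"ty": -0.016,"tz": 0.0073,"rx": -0.5585,"ry": 0,"rz": 0,"gripper": 0.01},
    {"tx": 0,"ty": -0.0185,"tz": 0.0047,"rx": -0.593,"ry": 0,"rz": 0,"gripper": 0.01},
    {"tx": 0,"ty": -0.021,"tz": 0.002,"rx": -0.628,"ry": 0,"rz": 0,"gripper": 0.01},
    {"tx": 0,"ty": -0.023,"tz": -0.0008,"rx": -0.663,"ry": 0,"rz": 0,"gripper": 0.01},
    {"tx": 0,"ty": -0.0257,"tz": -0.0037,"rx": -0.698,"ry": 0,"rz": 0,"gripper": 0.01},
    {"tx": 0,"ty": -0.031,"tz": -0.01,"rx": -0.768,"ry": 0,"rz": 0,"gripper": 0.01},
    {"tx": 0,"ty": -0.037,"tz": -0.016,"rx": -0.838,"ry": 0,"rz": 0,"gripper": 0.01},
    {"tx": 0,"ty": -0.045,"tz": -0.023,"rx": -0.925,"ry": 0,"rz": 0,"gripper": 0.01},
    {"tx": 0,"ty": -0.0535,"tz": -0.0295,"rx": -1.012,"ry": 0,"rz": 0,"gripper": 0.01},
    {"tx": 0,"ty": -0.0625,"tz": -0.035,"rx": -1.1,"ry": 0,"rz": 0,"gripper": 0.01}
  ]
}}

```text
t: 23.52
position: [0.3839, 0.1731, 0.1562]
ee_rot: [1.928, -0.76, -0.466]
ft_force: [-0.7, 0.6, -1.1]
finger_gap: 0.022
```

>>> {"op": "send_rows", "data": {
  "targets": [
    {"tx": 0,"ty": 0,"tz": 0,"rx": 0,"ry": 0,"rz": 0,"gripper": 0.01},
    {"tx": 0,"ty": 0,"tz": 0,"rx": 0,"ry": 0,"rz": 0,"gripper": 0.01},
    {"tx": 0,"ty": 0,"tz": 0,"rx": 0,"ry": 0,"rz": 0,"gripper": 0.01},
    {"tx": 0,"ty": 0,"tz": 0,"rx": 0,"ry": 0,"rz": 0,"gripper": 0.01},
    {"tx": 0,"ty": 0,"tz": 0,"rx": 0,"ry": 0,"rz": 0,"gripper": 0.01},
    {"tx": 0,"ty": 0,"tz": 0,"rx": 0,"ry": 0,"rz": 0,"gripper": 0.01}
  ]
}}

```text
t: 24.28
position: [0.3833, 0.1725, 0.1563]
ee_rot: [1.93, -0.761, -0.465]
ft_force: [0.5, 0.3, -1.6]
finger_gap: 0.0217
```

```bash
cat > beads.py <<'E'
from plan import *
def panbeads(c): # saturated/dark bead pixels inside held pan region of the wrist image
    hsv=cv2.cvtColor(c['color'][20:190,225:345],cv2.COLOR_RGB2HSV); g=cv2.cvtColor(c['color'][20:190,225:345],cv2.COLOR_RGB2GRAY)
    print('pan sat px',int((hsv[...,1]>60).sum()),'edges',int((cv2.Canny(cv2.GaussianBlur(g,(5,5),0),40,90)>0).sum()))
E
python3 - <<'E'
from beads import *
np.set_printoptions(precision=4,suppress=True)
c=cam('wrist');save(c,'p2.png');panbeads(c)
for f in('c3','p2'): c['color']=cv2.imread(f'pics/{f}.png')[:,:,::-1].copy();print(f,end=' ');panbeads(c)
s=state();print(s['t'],s['q'],s['position'],s['ft_force'],s['finger_gap'])
T=cur();print('rise/goto');chain([(T[0]+[0,0,.07],T[1]),hang('B',.11,45)])
E
```

```text
pan sat px 0 edges 835
c3 pan sat px 1376 edges 1261
p2 pan sat px 0 edges 835
24.325 [ 0.5097  0.8956  1.2707 -0.3094  2.0348  1.2847] [0.3833 0.1725 0.1562] [ 0.1492 -0.66   -1.051 ] 0.02156948740257394
rise/goto
{'tx': 0.0, 'ty': 0.0624, 'tz': -0.0318, 'rx': 0.0, 'ry': 0.0, 'rz': 0.0}
{'tx': 0.4091, 'ty': 0.1339, 'tz': 0.1187, 'rx': 0.314, 'ry': 0.0084, 'rz': -0.0069}
```

>>> {"op": "send_rows", "data": {
  "targets": [
    {"tx": 0,"ty": 0.02,"tz": -0.01,"rx": 0,"ry": 0,"rz": 0,"gripper": 0.01},
    {"tx": 0,"ty": 0.062,"tz": -0.032,"rx": 0,"ry": 0,"rz": 0,"gripper": 0.01},
    {"tx": 0.03,"ty": 0.068,"tz": -0.021,"rx": 0.025,"ry": 0,"rz": 0,"gripper": 0.01},
    {"tx": 0.07,"ty": 0.075,"tz": -0.006,"rx": 0.05,"ry": 0,"rz": 0,"gripper": 0.01},
    {"tx": 0.12,"ty": 0.083,"tz": 0.012,"rx": 0.09,"ry": 0,"rz": 0,"gripper": 0.01},
    {"tx": 0.17,"ty": 0.092,"tz": 0.031,"rx": 0.13,"ry": 0,"rz": 0,"gripper": 0.01},
    {"tx": 0.22,"ty": 0.101,"tz": 0.049,"rx": 0.17,"ry": 0,"rz": 0,"gripper": 0.01},
    {"tx": 0.27,"ty": 0.11,"tz": 0.067,"rx": 0.21,"ry": 0,"rz": 0,"gripper": 0.01},
    {"tx": 0.32,"ty": 0.118,"tz": 0.086,"rx": 0.25,"ry": 0,"rz": 0,"gripper": 0.01},
    {"tx": 0.36,"ty": 0.125,"tz": 0.101,"rx": 0.28,"ry": 0.004,"rz": 0,"gripper": 0.01},
    {"tx": 0.39,"ty": 0.131,"tz": 0.112,"rx": 0.3,"ry": 0.006,"rz": -0.003,"gripper": 0.01},
    {"tx": 0.409,"ty": 0.134,"tz": 0.119,"rx": 0.314,"ry": 0.008,"rz": -0.007,"gripper": 0.01},
    {"tx": 0.409,"ty": 0.134,"tz": 0.119,"rx": 0.314,"ry": 0.008,"rz": -0.007,"gripper": 0.01},
    {"tx": 0.409,"ty": 0.134,"tz": 0.119,"rx": 0.314,"ry": 0.008,"rz": -0.007,"gripper": 0.01}
  ]
}}

```text
t: 26.08
position: [0.5682, -0.2275, 0.222]
ee_rot: [2.224, -0.862, -0.358]
ft_force: [0.1, 0.3, -1.4]
finger_gap: 0.0216
```

```bash
cat > eyechk.py <<'E'
from plan import *
import sys
def eyechk(peg,gx):
    np.set_printoptions(precision=4,suppress=True)
    s=state();print(s['t'],s['q'],s['position'],s['finger_gap'])
    t=cam('top'); D=(N47+[0,0,1])/np.sqrt(2); e=TIP[peg]+D*.041; px=proj(t,e+.006*D)
    save(t,f'eye{peg}.png',(270,120,480,290),3)
    m=cv2.inRange(cv2.cvtColor(t['color'],cv2.COLOR_RGB2HSV),(12,50,110),(30,200,255)); x,y=[int(v) for v in px]
    w=np.zeros_like(m);w[y-25:y+25,x-22:x+25]=m[y-25:y+25,x-22:x+25]
    cs,h=cv2.findContours(w,cv2.RETR_CCOMP,cv2.CHAIN_APPROX_NONE)
    print('pred',px)
    for c,hh in zip(cs,h[0]):
        if hh[3]>=0 and cv2.contourArea(c)>10: M=cv2.moments(c);print('hole',cv2.contourArea(c),M['m10']/M['m00'],M['m01']/M['m00'])
    chain([hang(peg,.11,45),hang(peg,.025,45)])
eyechk(sys.argv[1],None)
E
python3 eyechk.py B
```

```text
26.075 [-0.1397  0.7407  1.1287 -0.6342  1.7462  0.6414] [ 0.5682 -0.2275  0.222 ] 0.021593740625122294
pred [402.1686 184.0176]
hole 35.5 401.8826291079812 185.40375586854458
{'tx': 0.001, 'ty': 0.0002, 'tz': 0.0003, 'rx': 0.0005, 'ry': 0.0003, 'rz': 0.0011}
{'tx': 0.0011, 'ty': 0.0001, 'tz': 0.0853, 'rx': 0.0005, 'ry': 0.0003, 'rz': 0.0011}
```

>>> {"op": "send_rows", "data": {
  "targets": [
    {"tx": 0.001,"ty": 0,"tz": 0.01,"rx": 0,"ry": 0,"rz": 0,"gripper": 0.01},
    {"tx": 0.001,"ty": 0,"tz": 0.022,"rx": 0,"ry": 0,"rz": 0,"gripper": 0.01},
    {"tx": 0.001,"ty": 0,"tz": 0.034,"rx": 0,"ry": 0,"rz": 0,"gripper": 0.01},
    {"tx": 0.001,"ty": 0,"tz": 0.044,"rx": 0,"ry": 0,"rz": 0,"gripper": 0.01},
    {"tx": 0.001,"ty": 0,"tz": 0.054,"rx": 0,"ry": 0,"rz": 0,"gripper": 0.01},
    {"tx": 0.001,"ty": 0,"tz": 0.064,"rx": 0,"ry": 0,"rz": 0,"gripper": 0.01},
    {"tx": 0.001,"ty": 0,"tz": 0.074,"rx": 0,"ry": 0,"rz": 0,"gripper": 0.01},
    {"tx": 0.001,"ty": 0,"tz": 0.085,"rx": 0,"ry": 0,"rz": 0,"gripper": 0.01},
    {"tx": 0.001,"ty": 0,"tz": 0.085,"rx": 0,"ry": 0,"rz": 0,"gripper": 0.01}
  ]
}}

```text
t: 27.25
position: [0.528, -0.2738, 0.1611]
ee_rot: [2.223, -0.863, -0.36]
ft_force: [-0.7, -0.7, -1.5]
finger_gap: 0.0217
```

Run:
```python
from plan import *
np.set_printoptions(precision=4,suppress=True)
s=state();print(s['t'],s['q'],s['ft_force'],s['moment'])
t=cam('top');d=cam('side')
a=cv2.resize(t['color'][120:270,330:480],(360,360));b=cv2.resize(d['color'][170:350,190:410],(440,360))
cv2.imwrite('pics/i2.png',np.hstack([a,b])[:,:,::-1])
chain([hang('B',.025,45),hang('B',.025,62)])
```

```text
27.25 [-0.2132  0.7589  1.2822 -0.6572  1.5689  0.6907] [-0.7398 -0.6951 -1.5445] [ 0.3142 -0.3073 -0.0098]
{'tx': -0.0009, 'ty': -0.0002, 'tz': -0.0001, 'rx': 0.0001, 'ry': 0.0004, 'rz': -0.0}
{'tx': -0.0009, 'ty': 0.0079, 'tz': 0.0163, 'rx': -0.2966, 'ry': 0.0004, 'rz': 0.0}
```

View pics/i2.png

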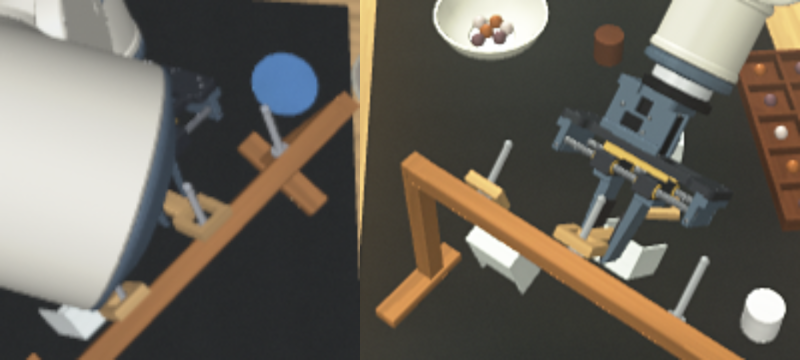

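Scoop3 hangs on peg A, peg B passes through scoop2's eye, and 6 beads are in the bowl. I'll rotate, release and retract.

>>> {"op": "send_rows", "data": {
  "targets": [
    {"tx": -0.001,"ty": 0.001,"tz": 0.004,"rx": -0.07,"ry": 0,"rz": 0,"gripper": 0.01},
    {"tx": -0.001,"ty": 0.003,"tz": 0.008,"rx": -0.14,"ry": 0,"rz": 0,"gripper": 0.01},
    {"tx": -0.001,"ty": 0.005,"tz": 0.012,"rx": -0.21,"ry": 0,"rz": 0,"gripper": 0.01},
    {"tx": -0.001,"ty": 0.008,"tz": 0.016,"rx": -0.297,"ry": 0,"rz": 0,"gripper": 0.01},
    {"tx": -0.001,"ty": 0.008,"tz": 0.016,"rx": -0.297,"ry": 0,"rz": 0,"gripper": 0.01},
    {"tx": -0.001,"ty": 0.008,"tz": 0.016,"rx": -0.297,"ry": 0,"rz": 0,"gripper": 0.024},
    {"tx": -0.001,"ty": 0.008,"tz": 0.016,"rx": -0.297,"ry": 0,"rz": 0,"gripper": 0.028},
    {"tx": -0.001,"ty": 0.008,"tz": 0.016,"rx": -0.297,"ry": 0,"rz": 0,"gripper": 0.04},
    {"tx": -0.001,"ty": 0.008,"tz": 0.016,"rx": -0.297,"ry": 0,"rz": 0,"gripper": 0.055}
  ]
}}

```text
t: 28.48
position: [0.5165, -0.2854, 0.1564]
ee_rot: [1.949, -0.757, -0.454]
ft_force: [0.5, -0.6, 0.4]
finger_gap: 0.0452
```

>>> {"op": "send_rows", "data": {
  "targets": [
    {"tx": 0,"ty": 0,"tz": -0.015,"rx": 0,"ry": 0,"rz": 0,"gripper": 0.055},
    {"tx": 0,"ty": 0,"tz": -0.04,"rx": 0,"ry": 0,"rz": 0,"gripper": 0.055},
    {"tx": 0,"ty": 0,"tz": -0.08,"rx": 0,"ry": 0,"rz": 0,"gripper": 0.055},
    {"tx": 0,"ty": 0,"tz": -0.13,"rx": 0,"ry": 0,"rz": 0,"gripper": 0.055},
    {"tx": 0,"ty": 0,"tz": -0.15,"rx": 0,"ry": 0,"rz": 0,"gripper": 0.055}
  ]
}}

```text
t: 29.1
position: [0.6079, -0.1849, 0.228]
ee_rot: [1.951, -0.756, -0.451]
ft_force: [-0.3, 0.3, -0.8]
finger_gap: 0.0548
```

Run:
```python
from plan import *
np.set_printoptions(precision=4,suppress=True)
s=state();print(s['t'],s['q'],s['position'],s['ft_force'])
d=cam('side');save(d,'j2.png',(190,120,450,380),2)
chain([pose((.641,-.06,.21),87,0)])
```

```text
29.1 [-0.0176  0.9312  0.9171 -0.8251  2.0158  0.6436] [ 0.6079 -0.1849  0.228 ] [-0.3275  0.3364 -0.8396]
{'tx': -0.0597, 'ty': -0.0865, 'tz': -0.0826, 'rx': 1.0362, 'ry': 0.3675, 'rz': -0.6176}
```

>>> {"op": "send_rows", "data": {
  "targets": [
    {"tx": -0.01,"ty": -0.012,"tz": -0.02,"rx": 0.15,"ry": 0.06,"rz": -0.1,"gripper": 0.06},
    {"tx": -0.06,"ty": -0.0865,"tz": -0.083,"rx": 1.036,"ry": 0.3675,"rz": -0.618,"gripper": 0.06},
    {"tx": -0.06,"ty": -0.0865,"tz": -0.083,"rx": 1.036,"ry": 0.3675,"rz": -0.618,"gripper": 0.06},
    {"tx": -0.06,"ty": -0.0865,"tz": -0.083,"rx": 1.036,"ry": 0.3675,"rz": -0.618,"gripper": 0.06},
    {"tx": -0.06,"ty": -0.0865,"tz": -0.083,"rx": 1.036,"ry": 0.3675,"rz": -0.618,"gripper": 0.06},
    {"tx": -0.06,"ty": -0.0865,"tz": -0.083,"rx": 1.036,"ry": 0.3675,"rz": -0.618,"gripper": 0.06},
    {"tx": -0.06,"ty": -0.0865,"tz": -0.083,"rx": 1.036,"ry": 0.3675,"rz": -0.618,"gripper": 0.06},
    {"tx": -0.06,"ty": -0.0865,"tz": -0.083,"rx": 1.036,"ry": 0.3675,"rz": -0.618,"gripper": 0.06},
    {"tx": -0.06,"ty": -0.0865,"tz": -0.083,"rx": 1.036,"ry": 0.3675,"rz": -0.618,"gripper": 0.06},
    {"tx": -0.06,"ty": -0.0865,"tz": -0.083,"rx": 1.036,"ry": 0.3675,"rz": -0.618,"gripper": 0.06},
    {"tx": -0.06,"ty": -0.0865,"tz": -0.083,"rx": 1.036,"ry": 0.3675,"rz": -0.618,"gripper": 0.06}
  ]
}}

```text
t: 30.52
position: [0.6385, -0.0622, 0.1886]
ee_rot: [3.139, -0.084, -0.007]
ft_force: [-0.3, -0.5, -0.3]
finger_gap: 0.06
```

```bash
python3 topm.py w5.png 180 420
python3 - <<'E'
import cv2,numpy as np
a=cv2.imread('pics/w5.png');b=cv2.imread('pics/j2.png')
cv2.imwrite('pics/w5c.png',np.hstack([cv2.resize(a,(440,330)),cv2.resize(b,(330,330))]))
E
```

```text
Traceback (most recent call last):
  File "topm.py", line 15, in <module>
    top_meas(); c=cam('wrist'); save(c,sys.argv[1]); look2.handles(c,(int(sys.argv[2]),int(sys.argv[3])) if len(sys.argv)>2 else (180,540)); print(state()['t'],cur()[0])
    ~~~~~~~~^^
  File "topm.py", line 6, in top_meas
    for x,hh in zip(cs,h[0]):
                       ~^^^
TypeError: 'NoneType' object is not subscriptable
[ WARN:0@0.009] global loadsave.cpp:275 findDecoder imread_('pics/w5.png'): can't open/read file: check file path/integrity
Traceback (most recent call last):
cv2.error: OpenCV(4.12.0) /io/opencv/modules/imgproc/src/resize.cpp:4208: error: (-215:Assertion failed) !ssize.empty() in function 'resize'
```

```bash
python3 look2.py w5.png
```

```text
px [ 263  168   42   98 2236] len 0.06553665675202122 panback [ 0.6462 -0.0292] grip@75 [ 0.6413 -0.0638] heading 81.90778823710829
```

>>> {"op": "send_rows", "data": {
  "targets": [
    {"tx": 0.0035,"ty": -0.002,"tz": 0.05,"rx": 0,"ry": 0,"rz": 0.08,"gripper": 0.06},
    {"tx": 0.0035,"ty": -0.002,"tz": 0.1,"rx": 0,"ry": 0,"rz": 0.08,"gripper": 0.06},
    {"tx": 0.0035,"ty": -0.002,"tz": 0.145,"rx": 0,"ry": 0,"rz": 0.08,"gripper": 0.06},
    {"tx": 0.0035,"ty": -0.002,"tz": 0.1735,"rx": 0,"ry": 0,"rz": 0.08,"gripper": 0.06},
    {"tx": 0.0035,"ty": -0.002,"tz": 0.1735,"rx": 0,"ry": 0,"rz": 0.08,"gripper": 0.06},
    {"tx": 0.0035,"ty": -0.002,"tz": 0.1735,"rx": 0,"ry": 0,"rz": 0.08,"gripper": 0.015},
    {"tx": 0.0035,"ty": -0.002,"tz": 0.1735,"rx": 0,"ry": 0,"rz": 0.08,"gripper": 0.01},
    {"tx": 0.0035,"ty": -0.002,"tz": 0.1735,"rx": 0,"ry": 0,"rz": 0.08,"gripper": 0.01},
    {"tx": 0.0035,"ty": -0.002,"tz": 0.1735,"rx": 0,"ry": 0,"rz": 0.08,"gripper": 0.01},
    {"tx": 0.0035,"ty": -0.002,"tz": 0.1735,"rx": 0,"ry": 0,"rz": 0.08,"gripper": 0.01},
    {"tx": 0.0035,"ty": -0.002,"tz": 0.167,"rx": 0,"ry": 0,"rz": 0.08,"gripper": 0.01},
    {"tx": 0.0035,"ty": -0.002,"tz": 0.157,"rx": 0,"ry": 0,"rz": 0.08,"gripper": 0.01},
    {"tx": 0.0035,"ty": -0.002,"tz": 0.142,"rx": 0,"ry": 0,"rz": 0.08,"gripper": 0.01},
    {"tx": 0.0035,"ty": -0.002,"tz": 0.122,"rx": 0,"ry": 0,"rz": 0.08,"gripper": 0.01},
    {"tx": 0.0035,"ty": -0.002,"tz": 0.102,"rx": 0,"ry": 0,"rz": 0.08,"gripper": 0.01},
    {"tx": 0.0035,"ty": -0.002,"tz": 0.085,"rx": 0,"ry": 0,"rz": 0.08,"gripper": 0.01},
    {"tx": 0.0035,"ty": -0.002,"tz": 0.075,"rx": 0,"ry": 0,"rz": 0.08,"gripper": 0.01},
    {"tx": 0.0035,"ty": -0.002,"tz": 0.07,"rx": 0,"ry": 0,"rz": 0.08,"gripper": 0.01},
    {"tx": 0.0035,"ty": -0.002,"tz": 0.07,"rx": 0,"ry": 0,"rz": 0.08,"gripper": 0.01}
  ],
  "grip_force": 50
}}

```text
t: 33.0
position: [0.6416, -0.0612, 0.1189]
ee_rot: [3.134, -0.211, -0.007]
ft_force: [0.1, -0.0, -1.4]
finger_gap: 0.0216
```

```bash
python3 - <<'E' | head -12
from topm import *
np.set_printoptions(precision=4,suppress=True)
c=cam('wrist'); save(c,'g1.png'); d=cam('side'); save(d,'g1s.png',(190,120,450,380),2); print(state()['finger_gap'],state()['t'],state()['position'])
im=np.hstack([cv2.resize(c['color'],(440,330))[:,:,::-1],cv2.resize(cv2.imread('pics/g1s.png'),(330,330))]);cv2.imwrite('pics/g1c.png',im)
pour((.437,.2298),47)
E
```

```text
0.02158808648825535 33.1 [ 0.6414 -0.0612  0.1184]
carry
{'tx': -0.323, 'ty': -0.1458, 'tz': -0.0012, 'rx': 0.0024, 'ry': 0.0044, 'rz': 0.6158}
lower from carry
{'tx': 0.0, 'ty': 0.0, 'tz': 0.035, 'rx': 0.0, 'ry': 0.0, 'rz': 0.0}
tip from lowered
{'tx': -0.0, 'ty': -0.0002, 'tz': -0.0077, 'rx': -0.1047, 'ry': 0.0, 'rz': 0.0}
{'tx': -0.0, 'ty': -0.0018, 'tz': -0.0132, 'rx': -0.2094, 'ry': -0.0, 'rz': 0.0}
{'tx': -0.0, 'ty': -0.0047, 'tz': -0.0156, 'rx': -0.3142, 'ry': 0.0, 'rz': -0.0}
{'tx': -0.0, 'ty': -0.0088, 'tz': -0.0196, 'rx': -0.4189, 'ry': -0.0, 'rz': 0.0}
{'tx': -0.0, 'ty': -0.0123, 'tz': -0.0233, 'rx': -0.4887, 'ry': 0.0, 'rz': 0.0}
{'tx': -0.0, 'ty': -0.0163, 'tz': -0.0277, 'rx': -0.5585, 'ry': 0.0, 'rz': 0.0}
```

View pics/g1c.png

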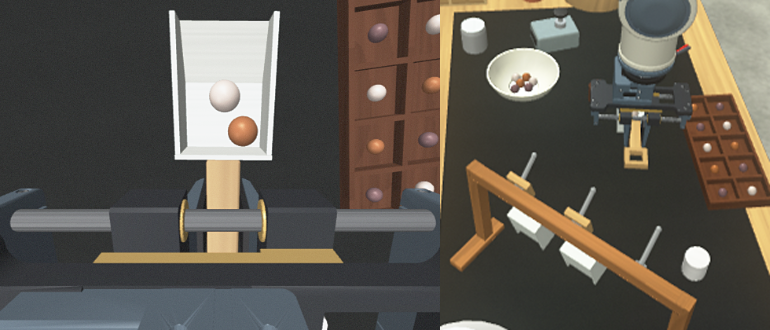

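Scoops 3 and 2 hang, and scoop1 is held with 2 beads. I'll carry it to the bowl.

>>> {"op": "send_rows", "data": {
  "targets": [
    {"tx": -0.006,"ty": -0.003,"tz": 0,"rx": 0,"ry": 0,"rz": 0.012,"gripper": 0.01},
    {"tx": -0.023,"ty": -0.01,"tz": 0,"rx": 0,"ry": 0,"rz": 0.043,"gripper": 0.01},
    {"tx": -0.045,"ty": -0.02,"tz": 0,"rx": 0,"ry": 0,"rz": 0.086,"gripper": 0.01},
    {"tx": -0.071,"ty": -0.032,"tz": 0,"rx": 0,"ry": 0.001,"rz": 0.136,"gripper": 0.01},
    {"tx": -0.1,"ty": -0.045,"tz": 0,"rx": 0,"ry": 0.001,"rz": 0.19,"gripper": 0.01},
    {"tx": -0.129,"ty": -0.058,"tz": 0,"rx": 0.001,"ry": 0.002,"rz": 0.246,"gripper": 0.01},
    {"tx": -0.158,"ty": -0.071,"tz": 0,"rx": 0.001,"ry": 0.002,"rz": 0.302,"gripper": 0.01},
    {"tx": -0.187,"ty": -0.085,"tz": -0.001,"rx": 0.001,"ry": 0.003,"rz": 0.357,"gripper": 0.01},
    {"tx": -0.216,"ty": -0.098,"tz": -0.001,"rx": 0.002,"ry": 0.003,"rz": 0.413,"gripper": 0.01},
    {"tx": -0.242,"ty": -0.109,"tz": -0.001,"rx": 0.002,"ry": 0.003,"rz": 0.462,"gripper": 0.01},
    {"tx": -0.265,"ty": -0.12,"tz": -0.001,"rx": 0.002,"ry": 0.004,"rz": 0.505,"gripper": 0.01},
    {"tx": -0.284,"ty": -0.128,"tz": -0.001,"rx": 0.002,"ry": 0.004,"rz": 0.542,"gripper": 0.01},
    {"tx": -0.3,"ty": -0.136,"tz": -0.001,"rx": 0.002,"ry": 0.004,"rz": 0.573,"gripper": 0.01},
    {"tx": -0.313,"ty": -0.141,"tz": -0.001,"rx": 0.002,"ry": 0.004,"rz": 0.597,"gripper": 0.01},
    {"tx": -0.32,"ty": -0.144,"tz": -0.001,"rx": 0.002,"ry": 0.004,"rz": 0.61,"gripper": 0.01},
    {"tx": -0.323,"ty": -0.146,"tz": -0.001,"rx": 0.002,"ry": 0.004,"rz": 0.616,"gripper": 0.01},
    {"tx": -0.323,"ty": -0.146,"tz": -0.001,"rx": 0.002,"ry": 0.004,"rz": 0.616,"gripper": 0.01},
    {"tx": -0.323,"ty": -0.146,"tz": -0.001,"rx": 0.002,"ry": 0.004,"rz": 0.616,"gripper": 0.01}
  ]
}}

```text
t: 35.35
position: [0.3416, 0.1267, 0.1211]
ee_rot: [2.923, -1.152, 0.001]
ft_force: [-0.1, -0.8, -0.6]
finger_gap: 0.0216
```

```bash
python3 - <<'E' | head -8
from topm import *
from beads import panbeads
np.set_printoptions(precision=4,suppress=True)
c=cam('wrist');save(c,'c1.png');b=bowl_wrist(c);panbeads(c)
s=state();print(s['t'],s['q'],s['finger_gap'],s['position'])
pour(b,47)
E
```

```text
bowl [0.4366 0.2294] 0.0010814970716940034
pan sat px 1278 edges 1126
35.4 [ 0.1913  0.2893  2.0653 -0.0006  0.7866  0.9425] 0.0217569668046758 [0.3416 0.1267 0.1211]
carry
{'tx': -0.0006, 'ty': 0.0011, 'tz': 0.0001, 'rx': -0.0001, 'ry': -0.0007, 'rz': -0.0002}
lower from carry
{'tx': 0.0, 'ty': 0.0, 'tz': 0.035, 'rx': 0.0, 'ry': 0.0, 'rz': 0.0}
tip from lowered
```

>>> {"op": "send_rows", "data": {
  "targets": [
    {"tx": 0,"ty": 0,"tz": 0.012,"rx": 0,"ry": 0,"rz": 0,"gripper": 0.01},
    {"tx": 0,"ty": 0,"tz": 0.026,"rx": 0,"ry": 0,"rz": 0,"gripper": 0.01},
    {"tx": 0,"ty": 0,"tz": 0.034,"rx": 0,"ry": 0,"rz": 0,"gripper": 0.01},
    {"tx": 0,"ty": 0,"tz": 0.027,"rx": -0.105,"ry": 0,"rz": 0,"gripper": 0.01},
    {"tx": 0,"ty": -0.002,"tz": 0.022,"rx": -0.209,"ry": 0,"rz": 0,"gripper": 0.01},
    {"tx": 0,"ty": -0.005,"tz": 0.0194,"rx": -0.314,"ry": 0,"rz": 0,"gripper": 0.01},
    {"tx": 0,"ty": -0.009,"tz": 0.0154,"rx": -0.419,"ry": 0,"rz": 0,"gripper": 0.01},
    {"tx": 0,"ty": -0.0105,"tz": 0.0136,"rx": -0.454,"ry": 0,"rz": 0,"gripper": 0.01},
    {"tx": 0,"ty": -0.012,"tz": 0.0117,"rx": -0.489,"ry": 0,"rz": 0,"gripper": 0.01},
    {"tx": 0,"ty": -0.014,"tz": 0.0095,"rx": -0.524,"ry": 0,"rz": 0,"gripper": 0.01},
    {"tx": 0,"ty": -0.016,"tz": 0.0073,"rx": -0.5585,"ry": 0,"rz": 0,"gripper": 0.01},
    {"tx": 0,"ty": -0.0185,"tz": 0.0047,"rx": -0.593,"ry": 0,"rz": 0,"gripper": 0.01},
    {"tx": 0,"ty": -0.021,"tz": 0.002,"rx": -0.628,"ry": 0,"rz": 0,"gripper": 0.01},
    {"tx": 0,"ty": -0.023,"tz": -0.0008,"rx": -0.663,"ry": 0,"rz": 0,"gripper": 0.01},
    {"tx": 0,"ty": -0.0257,"tz": -0.0037,"rx": -0.698,"ry": 0,"rz": 0,"gripper": 0.01},
    {"tx": 0,"ty": -0.031,"tz": -0.01,"rx": -0.768,"ry": 0,"rz": 0,"gripper": 0.01},
    {"tx": 0,"ty": -0.037,"tz": -0.016,"rx": -0.838,"ry": 0,"rz": 0,"gripper": 0.01},
    {"tx": 0,"ty": -0.045,"tz": -0.023,"rx": -0.925,"ry": 0,"rz": 0,"gripper": 0.01},
    {"tx": 0,"ty": -0.0535,"tz": -0.0295,"rx": -1.012,"ry": 0,"rz": 0,"gripper": 0.01},
    {"tx": 0,"ty": -0.0625,"tz": -0.035,"rx": -1.1,"ry": 0,"rz": 0,"gripper": 0.01}
  ]
}}

```text
t: 37.9
position: [0.3843, 0.1729, 0.1561]
ee_rot: [1.928, -0.76, -0.466]
ft_force: [0.6, -0.0, -1.5]
finger_gap: 0.0214
```

>>> {"op": "send_rows", "data": {
  "targets": [
    {"tx": 0,"ty": 0,"tz": 0,"rx": 0,"ry": 0,"rz": 0,"gripper": 0.01},
    {"tx": 0,"ty": 0,"tz": 0,"rx": 0,"ry": 0,"rz": 0,"gripper": 0.01},
    {"tx": 0,"ty": 0,"tz": 0,"rx": 0,"ry": 0,"rz": 0,"gripper": 0.01},
    {"tx": 0,"ty": 0,"tz": 0,"rx": 0,"ry": 0,"rz": 0,"gripper": 0.01},
    {"tx": 0,"ty": 0,"tz": 0,"rx": 0,"ry": 0,"rz": 0,"gripper": 0.01},
    {"tx": 0,"ty": 0,"tz": 0,"rx": 0,"ry": 0,"rz": 0,"gripper": 0.01}
  ]
}}

```text
t: 38.65
position: [0.3838, 0.1725, 0.1562]
ee_rot: [1.93, -0.761, -0.465]
ft_force: [0.2, -0.1, -1.1]
finger_gap: 0.0217
```

Run:
```python
from beads import *
np.set_printoptions(precision=4,suppress=True)
c=cam('wrist');save(c,'p1.png');panbeads(c)
s=state();print(s['t'],s['q'],s['position'],s['ft_force'],s['finger_gap'])
T=cur();print('rise/goto');chain([(T[0]+[0,0,.07],T[1]),hang('C',.11,45)])
```

```text
pan sat px 0 edges 840
38.7 [ 0.5095  0.8964  1.2694 -0.31    2.0356  1.2839] [0.3838 0.1725 0.1561] [-0.001   0.0652 -0.953 ] 0.021760252059204496
rise/goto
{'tx': 0.0, 'ty': 0.0624, 'tz': -0.0318, 'rx': 0.0, 'ry': 0.0, 'rz': 0.0}
{'tx': 0.5236, 'ty': 0.1335, 'tz': 0.1179, 'rx': 0.3144, 'ry': 0.0083, 'rz': -0.0067}
```

>>> {"op": "send_rows", "data": {
  "targets": [
    {"tx": 0,"ty": 0.02,"tz": -0.01,"rx": 0,"ry": 0,"rz": 0,"gripper": 0.01},
    {"tx": 0,"ty": 0.062,"tz": -0.032,"rx": 0,"ry": 0,"rz": 0,"gripper": 0.01},
    {"tx": 0.03,"ty": 0.066,"tz": -0.023,"rx": 0.02,"ry": 0,"rz": 0,"gripper": 0.01},
    {"tx": 0.08,"ty": 0.073,"tz": -0.009,"rx": 0.05,"ry": 0,"rz": 0,"gripper": 0.01},
    {"tx": 0.13,"ty": 0.08,"tz": 0.005,"rx": 0.08,"ry": 0,"rz": 0,"gripper": 0.01},
    {"tx": 0.18,"ty": 0.087,"tz": 0.02,"rx": 0.11,"ry": 0,"rz": 0,"gripper": 0.01},
    {"tx": 0.23,"ty": 0.094,"tz": 0.034,"rx": 0.14,"ry": 0,"rz": 0,"gripper": 0.01},
    {"tx": 0.28,"ty": 0.101,"tz": 0.048,"rx": 0.17,"ry": 0,"rz": 0,"gripper": 0.01},
    {"tx": 0.33,"ty": 0.107,"tz": 0.062,"rx": 0.2,"ry": 0,"rz": 0,"gripper": 0.01},
    {"tx": 0.38,"ty": 0.114,"tz": 0.077,"rx": 0.23,"ry": 0,"rz": 0,"gripper": 0.01},
    {"tx": 0.43,"ty": 0.121,"tz": 0.091,"rx": 0.26,"ry": 0.003,"rz": 0,"gripper": 0.01},
    {"tx": 0.475,"ty": 0.127,"tz": 0.104,"rx": 0.285,"ry": 0.005,"rz": -0.003,"gripper": 0.01},
    {"tx": 0.505,"ty": 0.131,"tz": 0.113,"rx": 0.305,"ry": 0.007,"rz": -0.005,"gripper": 0.01},
    {"tx": 0.5236,"ty": 0.1335,"tz": 0.118,"rx": 0.314,"ry": 0.008,"rz": -0.007,"gripper": 0.01},
    {"tx": 0.5236,"ty": 0.1335,"tz": 0.118,"rx": 0.314,"ry": 0.008,"rz": -0.007,"gripper": 0.01},
    {"tx": 0.5236,"ty": 0.1335,"tz": 0.118,"rx": 0.314,"ry": 0.008,"rz": -0.007,"gripper": 0.01}
  ]
}}

```text
t: 40.7
position: [0.6533, -0.3051, 0.2226]
ee_rot: [2.223, -0.862, -0.358]
ft_force: [-0.2, -0.6, -1.8]
finger_gap: 0.0211
```

```bash
python3 eyechk.py C
```

```text
40.7 [-0.218   0.8831  0.8093 -0.689   1.8391  0.4685] [ 0.6533 -0.3051  0.2226] 0.021087623451252972
pred [435.8516 151.1603]
hole 34.5 436.37198067632846 152.76328502415458
{'tx': 0.0008, 'ty': -0.0002, 'tz': 0.0007, 'rx': 0.0007, 'ry': 0.0003, 'rz': 0.0006}
{'tx': 0.0008, 'ty': -0.0002, 'tz': 0.0857, 'rx': 0.0007, 'ry': 0.0003, 'rz': 0.0006}
```

>>> {"op": "send_rows", "data": {
  "targets": [
    {"tx": 0.001,"ty": 0,"tz": 0.01,"rx": 0,"ry": 0,"rz": 0,"gripper": 0.01},
    {"tx": 0.001,"ty": 0,"tz": 0.022,"rx": 0,"ry": 0,"rz": 0,"gripper": 0.01},
    {"tx": 0.001,"ty": 0,"tz": 0.034,"rx": 0,"ry": 0,"rz": 0,"gripper": 0.01},
    {"tx": 0.001,"ty": 0,"tz": 0.044,"rx": 0,"ry": 0,"rz": 0,"gripper": 0.01},
    {"tx": 0.001,"ty": 0,"tz": 0.054,"rx": 0,"ry": 0,"rz": 0,"gripper": 0.01},
    {"tx": 0.001,"ty": 0,"tz": 0.064,"rx": 0,"ry": 0,"rz": 0,"gripper": 0.01},
    {"tx": 0.001,"ty": 0,"tz": 0.074,"rx": 0,"ry": 0,"rz": 0,"gripper": 0.01},
    {"tx": 0.001,"ty": 0,"tz": 0.085,"rx": 0,"ry": 0,"rz": 0,"gripper": 0.01},
    {"tx": 0.001,"ty": 0,"tz": 0.085,"rx": 0,"ry": 0,"rz": 0,"gripper": 0.01}
  ]
}}

```text
t: 41.88
position: [0.6131, -0.3512, 0.1611]
ee_rot: [2.223, -0.862, -0.36]
ft_force: [1.0, 0.2, -1.2]
finger_gap: 0.0216
```

Run:
```python
from plan import *
np.set_printoptions(precision=4,suppress=True)
s=state();print(s['t'],s['q'],s['ft_force'],s['moment'])
t=cam('top');d=cam('side')
a=cv2.resize(t['color'][90:240,350:500],(360,360));b=cv2.resize(d['color'][120:380,190:450],(360,360))
cv2.imwrite('pics/i1.png',np.hstack([a,b])[:,:,::-1])
chain([hang('C',.025,45),hang('C',.025,62)])
```

```text
41.875 [-0.2853  0.8876  0.974  -0.6923  1.6676  0.5258] [ 1.0498  0.249  -1.2385] [ 0.3085 -0.2667 -0.0145]
{'tx': -0.0011, 'ty': -0.0001, 'tz': 0.0, 'rx': 0.0006, 'ry': 0.0002, 'rz': 0.0001}
{'tx': -0.0011, 'ty': 0.008, 'tz': 0.0165, 'rx': -0.2962, 'ry': 0.0002, 'rz': 0.0002}
```

View pics/i1.png

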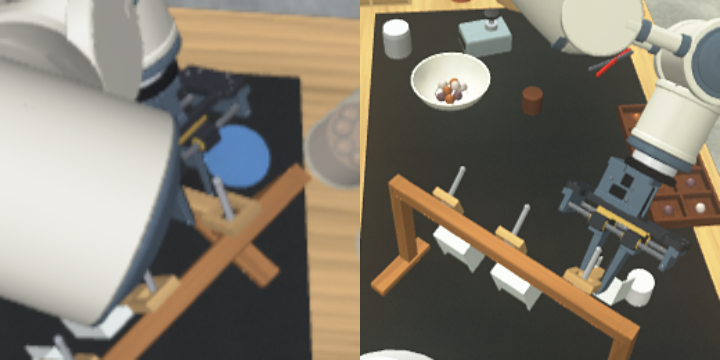

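Peg C passes through scoop1's eye, and the bowl holds the pile. I'll release and retract.

>>> {"op": "send_rows", "data": {
  "targets": [
    {"tx": -0.001,"ty": 0.001,"tz": 0.004,"rx": -0.07,"ry": 0,"rz": 0,"gripper": 0.01},
    {"tx": -0.001,"ty": 0.003,"tz": 0.008,"rx": -0.14,"ry": 0,"rz": 0,"gripper": 0.01},
    {"tx": -0.001,"ty": 0.005,"tz": 0.012,"rx": -0.21,"ry": 0,"rz": 0,"gripper": 0.01},
    {"tx": -0.001,"ty": 0.008,"tz": 0.016,"rx": -0.297,"ry": 0,"rz": 0,"gripper": 0.01},
    {"tx": -0.001,"ty": 0.008,"tz": 0.016,"rx": -0.297,"ry": 0,"rz": 0,"gripper": 0.01},
    {"tx": -0.001,"ty": 0.008,"tz": 0.016,"rx": -0.297,"ry": 0,"rz": 0,"gripper": 0.024},
    {"tx": -0.001,"ty": 0.008,"tz": 0.016,"rx": -0.297,"ry": 0,"rz": 0,"gripper": 0.028},
    {"tx": -0.001,"ty": 0.008,"tz": 0.016,"rx": -0.297,"ry": 0,"rz": 0,"gripper": 0.04},
    {"tx": -0.001,"ty": 0.008,"tz": 0.016,"rx": -0.297,"ry": 0,"rz": 0,"gripper": 0.055}
  ]
}}

```text
t: 43.1
position: [0.6016, -0.3628, 0.1565]
ee_rot: [1.949, -0.756, -0.455]
ft_force: [1.1, 0.3, -1.1]
finger_gap: 0.0453
```

>>> {"op": "send_rows", "data": {
  "targets": [
    {"tx": 0,"ty": 0,"tz": -0.015,"rx": 0,"ry": 0,"rz": 0,"gripper": 0.055},
    {"tx": 0,"ty": 0,"tz": -0.04,"rx": 0,"ry": 0,"rz": 0,"gripper": 0.055},
    {"tx": 0,"ty": 0,"tz": -0.08,"rx": 0,"ry": 0,"rz": 0,"gripper": 0.055},
    {"tx": 0,"ty": 0,"tz": -0.13,"rx": 0,"ry": 0,"rz": 0,"gripper": 0.055},
    {"tx": 0,"ty": 0,"tz": -0.15,"rx": 0,"ry": 0,"rz": 0,"gripper": 0.055}
  ]
}}

```text
t: 43.72
position: [0.6931, -0.262, 0.2281]
ee_rot: [1.951, -0.756, -0.451]
ft_force: [0.6, 0.2, 0.1]
finger_gap: 0.0548
```

Run:
```python
from plan import *
np.set_printoptions(precision=4,suppress=True)
s=state();print(s['t'],s['q'],s['position'],s['ft_force'])
T=cur()
A=pose((.60,.05,.279),60,0); A2=pose((.5398,.4008,.219),90,0)
chain([(T[0]+[0,0,.04],T[1]),A]);print();chain([A2],A)
```

```text
43.725 [-0.1011  1.078   0.5638 -0.9509  2.0823  0.4042] [ 0.6931 -0.262   0.2281] [0.5836 0.2179 0.0642]
{'tx': 0.0001, 'ty': 0.0353, 'tz': -0.0188, 'rx': 0.0, 'ry': 0.0, 'rz': 0.0}
{'tx': -0.2787, 'ty': -0.0506, 'tz': -0.1636, 'rx': 1.0767, 'ry': 0.1145, 'rz': -0.194}

{'tx': -0.2275, 'ty': -0.2737, 'tz': 0.06, 'rx': 0.0, 'ry': 0.0, 'rz': -0.5236}
```

>>> {"op": "send_rows", "data": {
  "targets": [
    {"tx": -0.03,"ty": 0.02,"tz": -0.03,"rx": 0.12,"ry": 0.013,"rz": -0.02,"gripper": 0},
    {"tx": -0.08,"ty": 0,"tz": -0.05,"rx": 0.3,"ry": 0.03,"rz": -0.055,"gripper": 0},
    {"tx": -0.279,"ty": -0.051,"tz": -0.164,"rx": 1.077,"ry": 0.1145,"rz": -0.194,"gripper": 0},
    {"tx": -0.279,"ty": -0.051,"tz": -0.164,"rx": 1.077,"ry": 0.1145,"rz": -0.194,"gripper": 0},
    {"tx": -0.279,"ty": -0.051,"tz": -0.164,"rx": 1.077,"ry": 0.1145,"rz": -0.194,"gripper": 0},
    {"tx": -0.279,"ty": -0.051,"tz": -0.164,"rx": 1.077,"ry": 0.1145,"rz": -0.194,"gripper": 0},
    {"tx": -0.279,"ty": -0.051,"tz": -0.164,"rx": 1.077,"ry": 0.1145,"rz": -0.194,"gripper": 0},
    {"tx": -0.279,"ty": -0.051,"tz": -0.164,"rx": 1.077,"ry": 0.1145,"rz": -0.194,"gripper": 0},
    {"tx": -0.279,"ty": -0.051,"tz": -0.164,"rx": 1.077,"ry": 0.1145,"rz": -0.194,"gripper": 0},
    {"tx": -0.279,"ty": -0.051,"tz": -0.164,"rx": 1.077,"ry": 0.1145,"rz": -0.194,"gripper": 0},
    {"tx": -0.279,"ty": -0.051,"tz": -0.164,"rx": 1.077,"ry": 0.1145,"rz": -0.194,"gripper": 0},
    {"tx": -0.279,"ty": -0.051,"tz": -0.164,"rx": 1.077,"ry": 0.1145,"rz": -0.194,"gripper": 0}
  ]
}}

```text
t: 45.22
position: [0.5989, 0.0479, 0.2581]
ee_rot: [3.033, -0.816, -0.005]
ft_force: [0.6, 0.7, 0.0]
finger_gap: 0.0006
```

>>> {"op": "send_rows", "data": {
  "targets": [
    {"tx": -0.2275,"ty": -0.274,"tz": 0.06,"rx": 0,"ry": 0,"rz": -0.524,"gripper": 0},
    {"tx": -0.2275,"ty": -0.274,"tz": 0.06,"rx": 0,"ry": 0,"rz": -0.524,"gripper": 0},
    {"tx": -0.2275,"ty": -0.274,"tz": 0.06,"rx": 0,"ry": 0,"rz": -0.524,"gripper": 0},
    {"tx": -0.2275,"ty": -0.274,"tz": 0.06,"rx": 0,"ry": 0,"rz": -0.524,"gripper": 0},
    {"tx": -0.2275,"ty": -0.274,"tz": 0.06,"rx": 0,"ry": 0,"rz": -0.524,"gripper": 0},
    {"tx": -0.2275,"ty": -0.274,"tz": 0.06,"rx": 0,"ry": 0,"rz": -0.524,"gripper": 0},
    {"tx": -0.2275,"ty": -0.274,"tz": 0.06,"rx": 0,"ry": 0,"rz": -0.524,"gripper": 0},
    {"tx": -0.2275,"ty": -0.274,"tz": 0.06,"rx": 0,"ry": 0,"rz": -0.524,"gripper": 0},
    {"tx": -0.2275,"ty": -0.274,"tz": 0.06,"rx": 0,"ry": 0,"rz": -0.524,"gripper": 0},
    {"tx": -0.2275,"ty": -0.274,"tz": 0.06,"rx": 0,"ry": 0,"rz": -0.524,"gripper": 0}
  ]
}}

```text
t: 46.48
position: [0.5398, 0.3982, 0.1988]
ee_rot: [-3.141, 0.004, 0.004]
ft_force: [-0.0, 0.1, 0.3]
finger_gap: 0.0004
```

Run:
```python
from plan import *
import pickle
np.set_printoptions(precision=4,suppress=True)
s=state();print(s['t'],s['q'],s['position'],s['ft_force'],s['finger_gap'])
w=cam('wrist');d=cam('side');t=cam('top');pickle.dump((w,d,t),open('pl.pkl','wb'))
a=cv2.resize(w['color'],(360,270));b=cv2.resize(d['color'][95:380,190:450],(420,460));a=np.vstack([a,cv2.resize(t['color'][100:300,270:480],(360,190))])
cv2.imwrite('pics/pl.png',np.hstack([a,b])[:,:,::-1])
chain([pose((.5398,.4008,.129),90,0),pose((.5398,.4008,.097),90,0)])
print(proj(d,(.5398,.4008,.093)),proj(w,(.5398,.4008,.093)))
```

```text
46.475 [0.5458 0.5734 1.239  0.0014 1.3312 0.5484] [0.5398 0.3982 0.1988] [-0.0066  0.055   0.3418] 0.00043456815216023616
{'tx': 0.0005, 'ty': -0.0022, 'tz': 0.0887, 'rx': -0.0001, 'ry': 0.0026, 'rz': -0.0023}
{'tx': 0.0005, 'ty': -0.0022, 'tz': 0.1207, 'rx': -0.0001, 'ry': 0.0026, 'rz': -0.0023}
[284.7923 129.569 ] [285.2043 208.9033]
```

View pics/pl.png

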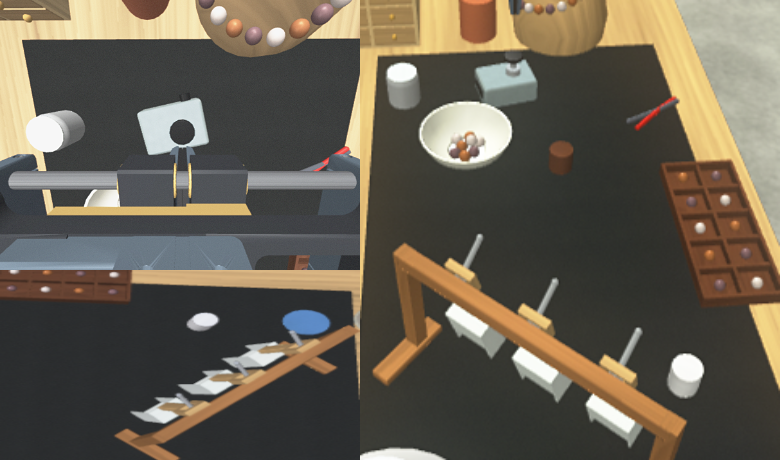

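All three scoops hang, the beads are piled in the bowl, and the plunger's disc is at (182,130) under the fingertips. I'll press.

>>> {"op": "send_rows", "data": {
  "targets": [
    {"tx": 0,"ty": -0.002,"tz": 0.04,"rx": 0,"ry": 0,"rz": 0,"gripper": 0},
    {"tx": 0,"ty": -0.002,"tz": 0.075,"rx": 0,"ry": 0,"rz": 0,"gripper": 0},
    {"tx": 0,"ty": -0.002,"tz": 0.095,"rx": 0,"ry": 0,"rz": 0,"gripper": 0},
    {"tx": 0,"ty": -0.002,"tz": 0.103,"rx": 0,"ry": 0,"rz": 0,"gripper": 0},
    {"tx": 0,"ty": -0.002,"tz": 0.108,"rx": 0,"ry": 0,"rz": 0,"gripper": 0},
    {"tx": 0,"ty": -0.002,"tz": 0.112,"rx": 0,"ry": 0,"rz": 0,"gripper": 0},
    {"tx": 0,"ty": -0.002,"tz": 0.116,"rx": 0,"ry": 0,"rz": 0,"gripper": 0},
    {"tx": 0,"ty": -0.002,"tz": 0.119,"rx": 0,"ry": 0,"rz": 0,"gripper": 0},
    {"tx": 0,"ty": -0.002,"tz": 0.119,"rx": 0,"ry": 0,"rz": 0,"gripper": 0},
    {"tx": 0,"ty": -0.002,"tz": 0.119,"rx": 0,"ry": 0,"rz": 0,"gripper": 0}
  ]
}}

```text
t: 47.88
position: [0.5393, 0.4011, 0.0805]
ee_rot: [-3.141, 0.002, 0.003]
ft_force: [-3.9, -3.3, 8.2]
finger_gap: 0.0004
```

>>> {"op": "send_rows", "data": {
  "targets": [
    {"tx": 0,"ty": 0,"tz": 0.001,"rx": 0,"ry": 0,"rz": 0,"gripper": 0},
    {"tx": 0,"ty": 0,"tz": 0.001,"rx": 0,"ry": 0,"rz": 0,"gripper": 0},
    {"tx": 0,"ty": 0,"tz": 0.002,"rx": 0,"ry": 0,"rz": 0,"gripper": 0},
    {"tx": 0,"ty": 0,"tz": 0.002,"rx": 0,"ry": 0,"rz": 0,"gripper": 0}
  ]
}}

```text
t: 48.38
position: [0.5394, 0.4012, 0.0792]
ee_rot: [-3.141, 0.002, 0.002]
ft_force: [-4.9, -5.4, 16.3]
finger_gap: 0.0004
```

16 N exceeds the 9 N needed at the stop, so the plunger is fully down. I'll let it up and retreat.

>>> {"op": "send_rows", "data": {
  "targets": [
    {"tx": 0,"ty": 0,"tz": 0,"rx": 0,"ry": 0,"rz": 0,"gripper": 0},
    {"tx": 0,"ty": 0,"tz": -0.005,"rx": 0,"ry": 0,"rz": 0,"gripper": 0},
    {"tx": 0,"ty": 0,"tz": -0.012,"rx": 0,"ry": 0,"rz": 0,"gripper": 0},
    {"tx": 0,"ty": 0,"tz": -0.025,"rx": 0,"ry": 0,"rz": 0,"gripper": 0},
    {"tx": 0,"ty": 0,"tz": -0.06,"rx": 0,"ry": 0,"rz": 0,"gripper": 0},
    {"tx": 0,"ty": 0,"tz": -0.11,"rx": 0,"ry": 0,"rz": 0,"gripper": 0},
    {"tx": 0,"ty": 0,"tz": -0.12,"rx": 0,"ry": 0,"rz": 0,"gripper": 0},
    {"tx": 0,"ty": 0,"tz": -0.12,"rx": 0,"ry": 0,"rz": 0,"gripper": 0}
  ]
}}

```text
t: 49.38
position: [0.5396, 0.4013, 0.1984]
ee_rot: [-3.141, 0.002, 0.002]
ft_force: [0.0, 0.5, -0.9]
finger_gap: 0.0005
```

Run:
```python
from plan import *
import pickle
np.set_printoptions(precision=4,suppress=True)
s=state();print(s['t'],s['position'],s['ft_force'])
w0,d0,t0=pickle.load(open('pl.pkl','rb'));d=cam('side')
df=cv2.absdiff(d['color'],d0['color']).max(2)
print('scoop region diff',int((df[225:390,190:450]>40).sum()),'bowl',int((df[150:205,225:300]>40).sum()),'counter',int((df[125:160,255:305]>40).sum()))
# count bead blobs in the bowl
c=d['color'][150:205,225:300]; cv2.imwrite('pics/fin.png',cv2.resize(np.hstack([c,d['color'][120:175,255:330]]),None,fx=5,fy=5,interpolation=cv2.INTER_CUBIC)[:,:,::-1])
```

```text
49.375 [0.5396 0.4013 0.1984] [ 0.0096  0.4797 -0.9123]
scoop region diff 0 bowl 0 counter 0
```

View pics/fin.png

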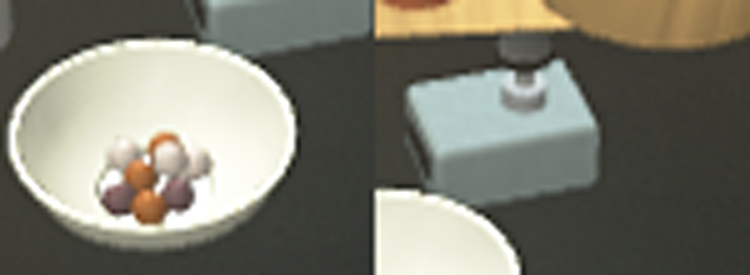

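The bowl holds 8 beads (3 white, 3 orange, 2 dark), the plunger is back up, and nothing has moved since the scoops were hung.

```bash
python3 -c "
from workcell import *
print(hand_in())"
```

```text
the job is handed in; nothing more can be done
None
```

The job is done and handed in at about 49 s of robot time, well under the 192 s limit. I emptied all three scoops (3, 3 and 2 beads) into the bowl, lip held low while tipping. Each empty scoop was then hung by its eye on its own peg, and I pressed the counter's plunger to its stop and let it spring back.

- **Beads and bowl:** the last picture shows the bowl upright with 8 beads in it (3 white, 3 orange, 2 dark), matching the 8 seen at the start. I saw no stray beads on the mat.
- **Scoops:** all three hang on the rail, and the side view showed no change there between just before and just after the plunger press.
- **Plunger:** it was held down at 16 N, against about 9 N needed at the stop. The fingertip was at 79 mm, which fits 14 mm of travel from 93 mm. The last picture shows it back up.
- **Bowl knocked:** the bowl was moved about 20 mm during the run. The wrist camera caught this before the second pour, and I re-measured and poured at its new place.
- **Doubtful points:** the force reading showed about 5 N sideways in each horizontal direction while pressing, which I did not explain. I saw no contact with the spools or the tin, but did not re-measure their final positions.

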